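# Set up the garnish tins and bar tools for service

### The job

Set up the bar station for service: stack the three garnish tins on the round wooden stand, green at the bottom, yellow in the middle and red on top, each foot seated inside the rim below it. Lay the two tools across the bars of the wooden tool rest in their order of use, counted from its red edge: the corkscrew in the slot next to the red edge, the peeler in the other slot, each centred along its slot. Leave the order pad, the jigger and the wooden salt cellar where they are, and let go of everything.

Things in the scene. Friction and masses are not known exactly. Their poses are not given: they have to be found in the camera images.
- tin_green_centre (a point): centre of the green round closed garnish tin (56 mm across, 47 mm high, 0.14 kg, z up), upright on the grey mat (top at z = 0.004 m). Foot 40 mm across, 8 mm high; on top a steel rim 7 mm high, 50 mm inside, round a flat lid. Stacked, a foot stands on the lid below, inside the rim: each tin adds 40 mm. Hold by the sides
- tin_yellow_centre (a point): centre of the yellow round closed garnish tin (56 mm across, 47 mm high, 0.14 kg, z up), upright on the grey mat (top at z = 0.004 m). Foot 40 mm across, 8 mm high; on top a steel rim 7 mm high, 50 mm inside, round a flat lid. Stacked, a foot stands on the lid below, inside the rim: each tin adds 40 mm. Hold by the sides
- tin_red_centre (a point): centre of the red round closed garnish tin (56 mm across, 47 mm high, 0.14 kg, z up), upright on the grey mat (top at z = 0.004 m). Foot 40 mm across, 8 mm high; on top a steel rim 7 mm high, 50 mm inside, round a flat lid. Stacked, a foot stands on the lid below, inside the rim: each tin adds 40 mm. Hold by the sides
- corkscrew_centre (a point): centre of the folded waiter's corkscrew, dark, lying flat on the mat: 112 mm long (along its y axis), 20 mm wide (along x), 15 mm thick (along z); origin at half length, width and thickness. Grasp across its width
- peeler_centre (a point): centre of the black-handled peeler, lying flat on the mat: 170 mm long (along its x axis), 25 mm wide (along y), 18 mm thick (along z); origin at half length, width and thickness. Grasp across its width
- tin_stand: fixed round wooden stand for the stack, 92 mm across; origin at the centre of its underside, z up. Its flat top is 10 mm above the origin and carries a steel rim 7 mm high, 50 mm inside and 56 mm outside, into which the foot of the bottom tin drops
- tool_rest: fixed wooden plate, 130 (x) by 164 (y) mm, red strip along its +y edge; origin: centre of underside. Two bars along y at x = -38 and +38 mm, 10 mm wide, tops at z = 20 mm; tools lie across both, along x. Pegs 10 mm high bound two slots 44 mm wide, centred at x = 0, y = +35 mm (next to the red edge) and y = -35 mm. Between the bars 14 mm of free depth for fingers
- order_pad: waiter's order pad lying flat, 125 x 75 x 12 mm, a bystander to be left alone; origin at the centre of its underside
- jigger: steel double jigger standing upright, 41 mm across and 97 mm high, a bystander to be left alone; origin at the centre of its underside
- salt_cellar: round wooden salt cellar, 70 mm across and 67 mm high, a bystander to be left alone; origin at the centre of its underside

How it is judged:
By the outcome, as a careful person would: the job done as asked, in the order asked, and still so for the second after the job is handed in, with the robot touching nothing.
It also fails if it takes over 138 s, if anything falls off the work surface, if the arm or the gripper's body presses on something with over 40 N, if the wrist force passes 120 N, or if a joint passes its speed limit or range.

### The arm

A 7-joint arm with a two-finger parallel gripper is mounted at the origin on a cart in front of the work surface, level with it; the furniture and walls round the work are solid. World frame = base frame: x ahead of the robot, y to its left, z up, the work surface at z = 0. Lengths are in m, angles in rad, forces in N, time in s.
With the tool pointing down it reaches from about 0.35 to 0.9 m from the base axis. Payload 8.1 kg.
Tool frame: the origin (TCP) lies midway between the tips of the shut fingers; the grasp point (between the pads) lies 19 mm behind it; z points along the fingers, y is the line along which they close (so a half turn about z gives the same grasp; the last joint's range is limited). The gripper opens to 92 mm and grips with 3 to 60 N. Pads are 19 mm wide; open, the fingers measure 130 mm over their backs; the gripper's body (75 mm by 190 mm) begins 47 mm behind the grasp point.
Start: joints at [-1.233, 0.434, 0.025, 1.573, -0.012, 1.134, -0.075], TCP at [0.267, 0.565, 0.227] pointing down, gripper open.
Joint ranges: [-2.62, 2.62], [-0.44, 2.09], [-1.27, 1.32], [0.08, 2.57], [-1.32, 4.46], [0.12, 2], [-2.74, 2.74]. Speed limits (rad/s): [2.22, 2.22, 3.01, 3.01, 3.14, 3.14, 3.14].

### API

Orientations are given as a rotation vector (axis times angle).
In Python, from cell import readout, get_image, calibration, ticket gives the robot as it stands. The module is installed in compiled form; this text tells all that it offers.
- The arm moves only by the tool move_arm, never from a script. Its argument "series" is a list of rows, each a list of 6 numbers: the shift along the world's x, y, z as a fraction of full scale, then the turn, a rotation vector about the world's x, y, z as a fraction of full scale. A call has 1 to 5 rows; each row is the pose to reach, as a shift and turn from the pose commanded when the call began; what a row does not reach only later rows make up. Full scale, the value 1, is 0.75 m for a shift and 60 degrees for a turn. A row lasts 1/10 s, in which the tool goes at most 50 mm and 8.59 degrees, less where a joint would pass 70% of its speed; a pose out of reach is approached as far as the arm can. A call with a number of a shift or a turn outside -1 to 1 is refused whole. A call with a gripper value outside its range is refused whole. "claw" is the opening, from -1 (shut) to 1 (fully open), so that 0 is half open, set as the call begins (left out, the last holds). The fingers move at their own pace and stop on an object; "squeeze" is the grip in N (left out, the last holds). Time passes only in rows, so rows that repeat a pose let the fingers close. It gives the time, the measured TCP pose, the force, the opening and the grip force at its end, in the units of the state.
- readout.observe(): the state, without advancing time (a new reading comes with each control period).
- get_image(name): name is "scene" or "top" or "wrist"; returns (picture, depth): 384x512x3 uint8, red, green, blue; 384x512 float32, m along the optical axis (not along the pixel's ray), 0 where there is no reading.
- calibration(name): a dict with "fx", "fy", "cx", "cy" (pixels), "view" (4x4, takes a point from world to camera coordinates); the wrist camera has in their place "mount" (4x4, takes a point from camera to tool coordinates, whose origin is the TCP and whose axes are the flange's). Camera axes: x right, y down, z forward; pixel columns grow to the right and rows downward; lengths in m; the calibration is good to about 2 mm. A picture is of the moment at which its call begins: read the wrist's pose just before it. calibration takes no time and is no camera call.
- ticket.sign_off(): hands the job in; it is judged then, once.
The state is a dict: "clock": time; "joints": joint angles; "dq": joint speeds; "joint_efforts": joint torques, N m; "position": TCP position; "ee_rot": TCP orientation; "force": force on the tool from outside, world axes, zero at the start; "ft_torque": the same for the moment, N m; "width": opening from 0.0 (shut) to 1.0 (fully open); "gripper_force": force on a finger pad.
Only numpy, scipy, OpenCV 4.12 (cv2) and the standard library are available. Lean on these libraries where they do the work, as an engineer would, in place of code of your own. Each camera call takes 0.05 s, during which the arm holds its last target. There are 200 camera calls.

## Working session

There is one attempt and no reset: what is moved stays moved. The work goes in short steps, Python scripts to look and compute and a tool call to move; the robot and the scene stay as the last step left them, time stands still between calls to the robot, and variables do not carry over. Pictures are saved under pics/ and viewed, at most 14 in all, crops included, and the job is handed in when it is done.

Besides the shell and the picture viewer there is one more tool, called after ">>>" by a JSON object that holds its "api" and its "payload". move_arm: Moves the arm, as the interface text tells. Shift numbers are shares of 0.75 m and turn numbers shares of 60 degrees, none past 1 either way. Its arguments: {"type":"object","properties":{"series":{"type":"array"},"claw":{"type":"number"},"squeeze":{"type":"number"}},"required":["series"]}

```bash
mkdir -p pics
cat > h.py <<'E'
import numpy as np, cv2
from cell import readout, get_image, calibration, ticket
from scipy.spatial.transform import Rotation as R
def cloud(name):
    s=readout.observe(); im,d=get_image(name); c=calibration(name)
    v,u=np.mgrid[:384,:512]
    P=np.stack([(u-c['cx'])/c['fx']*d,(v-c['cy'])/c['fy']*d,d],-1)
    if name=='wrist':
        M=np.array(c['mount']); T=np.eye(4); T[:3,:3]=R.from_rotvec(s['ee_rot']).as_matrix(); T[:3,3]=s['position']; M=T@M
    else: M=np.linalg.inv(np.array(c['view']))
    W=P@M[:3,:3].T+M[:3,3]; W[d==0]=np.nan
    return im,d,W
E
python3 - <<'E'
from h import *
print(readout.observe())
for n in ['top','scene']:
    im,d,W=cloud(n); np.savez('pics/'+n,im=im,W=W)
    cv2.imwrite(f'pics/{n}1.png',cv2.resize(im[...,::-1],(768,576),interpolation=cv2.INTER_CUBIC))
    print(n,[np.round(W[v,u],3).tolist() for v,u in [(100,100),(100,400),(300,100),(300,400),(192,256)]])
E
```

```text
{'clock': 0.0, 'joints': array([-1.23258565,  0.43523114,  0.0250147 ,  1.57408525, -0.0115878 ,
        1.13398386, -0.0750907 ]), 'dq': array([ 3.33738292e-04,  1.64309861e-03,  2.17690133e-04,  6.73093516e-05,
        4.32025335e-04, -4.11633319e-03, -3.81514194e-04]), 'joint_efforts': array([ 1.98145462e-04, -6.67833924e+01,  9.85514224e-01, -3.14460683e+01,
       -6.03449321e-02,  4.27435257e-02,  1.52960279e-04]), 'position': array([0.26653411, 0.56476558, 0.22594497]), 'ee_rot': array([-6.86935830e-01, -3.06539235e+00,  2.43967439e-03]), 'force': array([-0.06677076, -0.48873344,  0.29462476]), 'ft_torque': array([-0.03569252, -0.02875944, -0.00302662]), 'gripper_force': 0.0, 'width': 0.9986090294927314}
top [[0.764, 0.295, 0.252], [0.749, -0.421, 0.234], [0.148, 0.683, -0.768], [0.266, -0.423, 0.141], [0.559, -0.069, 0.008]]
scene [[0.803, 0.351, 0.866], [-0.07, -0.42, -0.011], [0.976, 0.283, 0.187], [-0.052, 0.12, -0.651], [0.54, -0.083, 0.005]]
```

View pics/top1.png

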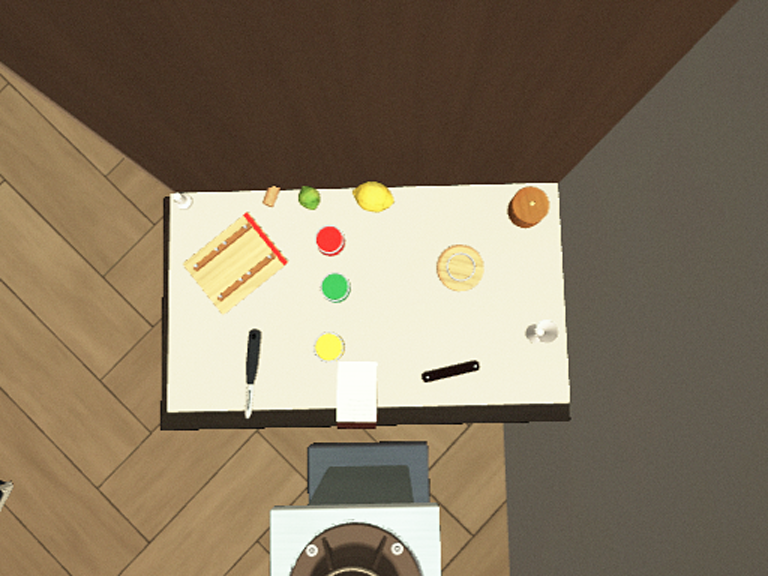

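View pics/scene1.png

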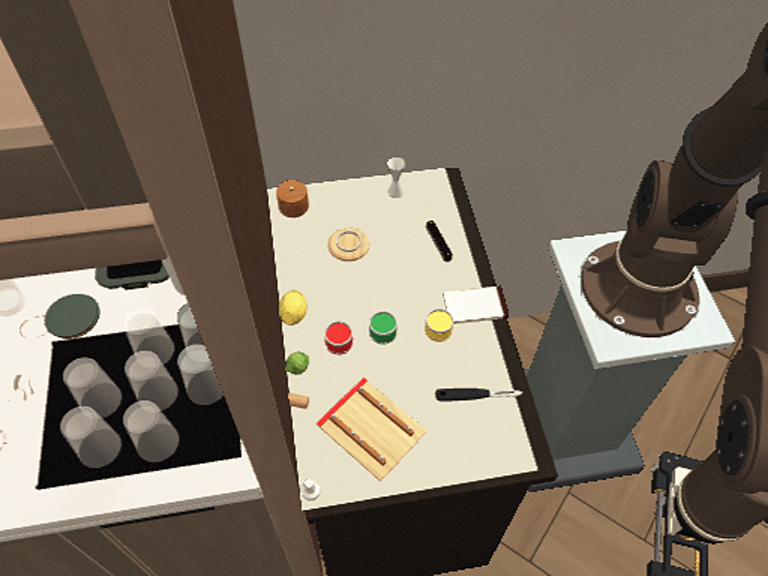

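The top view shows the red tin (330,240), green tin (335,288), yellow tin (329,347), stand (461,268), corkscrew (450,371), peeler (252,372) and rest (235,263) with its red edge at (265,238). The scene view agrees.

```bash
cat > seg.py <<'E'
from h import *
for n in ['top','scene']:
    z=np.load(f'pics/{n}.npz'); im,W=z['im'],z['W']
    hsv=cv2.cvtColor(im,cv2.COLOR_RGB2HSV); H,S,V=[hsv[...,i].astype(int) for i in range(3)]
    X,Y,Z=W[...,0],W[...,1],W[...,2]
    tab=(X>.3)&(X<.9)&(Y>-.45)&(Y<.45)&(Z>-.005)&(Z<.13)
    rim=[]
    def rep(nm,m,rect=False):
        k,l,st,_=cv2.connectedComponentsWithStats(m.astype(np.uint8))
        for i in range(1,k):
            if st[i,4]<25: continue
            q=W[l==i]; r=cv2.minAreaRect((q[:,:2]*1000).astype(np.float32))
            print(n,nm,st[i,4],'mean',q.mean(0).round(4),'zmed',np.median(q[:,2]).round(4),'rect',np.round(r[0],1),np.round(r[1],1),round(r[2],1))
    rep('red',tab&((H<6)|(H>174))&(S>180)&(V>120))
    rep('green',tab&(H>55)&(H<90)&(S>120))
    rep('yellow',tab&(H>24)&(H<34)&(S>150))
    rep('dark',tab&(V<70)&(Z>.002))
    rep('wood',tab&(H>8)&(H<24)&(S>70))
    rep('raised',tab&(Z>.009))
E
python3 seg.py
```

```text
top red 110 mean [0.6647 0.1629 0.012 ] zmed 0.0123 rect [663.4 161.6] [125.3   8.7] 38.9
top red 207 mean [0.6529 0.0346 0.0429] zmed 0.0431 rect [652.9  34.1] [43.4 44.9] 67.0
top green 216 mean [0.5621 0.0251 0.0433] zmed 0.0432 rect [561.5  25.5] [42.7 46.5] 88.8
top yellow 239 mean [ 0.729  -0.0551  0.0511] zmed 0.0517 rect [731.2 -51.9] [62.  53.3] 40.7
top yellow 219 mean [0.4488 0.0387 0.0433] zmed 0.0434 rect [449.   38.6] [42.4 44.6] 88.9
top dark 60 mean [0.763  0.0756 0.0922] zmed 0.0994 rect [763.1  71.9] [52.8  2.4] 89.0
top dark 234 mean [0.7629 0.0019 0.0597] zmed 0.0587 rect [760.3  -5.1] [148.8   9.5] 89.9
top dark 633 mean [0.763  0.2394 0.0619] zmed 0.0614 rect [762.8 215.8] [  4.2 248.4] 0.2
top dark 82 mean [ 0.7631 -0.127   0.0335] zmed 0.0201 rect [ 762.8 -131.5] [92.1  2.9] 89.3
top dark 101 mean [ 0.7629 -0.292   0.0165] zmed 0.013 rect [ 762.9 -300.2] [167.1   3. ] 90.0
top dark 233 mean [0.4364 0.1855 0.0189] zmed 0.019 rect [434.2 186.2] [ 22.  100.8] 83.2
top dark 224 mean [ 0.3982 -0.1896  0.0176] zmed 0.0177 rect [ 398.3 -189.6] [ 18.1 105.8] 11.9
top 
[... 3653 characters left out ...]
t [ 397.9 -186.1] [ 25.8 115.4] 11.5
scene raised 415 mean [ 0.5995 -0.2093  0.0138] zmed 0.0131 rect [ 599.3 -210.5] [88.8 89.3] 65.2
scene raised 1130 mean [0.3892 0.0092 0.0223] zmed 0.0159 rect [391.6  -2.9] [195.6 111.8] 13.9
scene raised 349 mean [0.5648 0.032  0.0399] zmed 0.0428 rect [562.1  23.2] [70.3 55.4] 75.6
scene raised 355 mean [0.6553 0.0415 0.0401] zmed 0.0427 rect [655.4  38. ] [56.7 55. ] 69.2
scene raised 1661 mean [0.6214 0.2279 0.0142] zmed 0.0117 rect [620.3 224.8] [130.4 164.9] 37.7
scene raised 266 mean [0.4405 0.1915 0.0178] zmed 0.0181 rect [436.9 191.2] [ 24.6 106.8] 82.2
scene raised 131 mean [0.7443 0.3313 0.0287] zmed 0.0206 rect [745.  328.7] [30.1 29.2] 82.8
```

```bash
cat >> h.py <<'E'
def go(x,y,z,ang=None,s=None):
    """print fractions from the measured pose to target (tool down, closing axis at ang deg, mod 180)"""
    s=s or readout.observe(); Rm=R.from_rotvec(s['ee_rot']).as_matrix()
    d=(np.array([x,y,z])-s['position'])/.75
    c=np.degrees(np.arctan2(Rm[1,1],Rm[0,1]))
    t=np.zeros(3)
    if ang is not None:
        e=(ang-c+90)%180-90; a=np.radians(c+e)
        Y=np.array([np.cos(a),np.sin(a),0]); Z=np.array([0,0,-1.]); T=np.stack([np.cross(Y,Z),Y,Z],1)
        t=np.degrees(R.from_matrix(T@Rm.T).as_rotvec())/60
    print('target',(x,y,z,ang),'shift',d.round(4).tolist(),'turn',t.round(4).tolist(),'closing now',round(c,1),'q7',s['joints'][6].round(2))
E
python3 -c "
from h import *
go(.46,.14,.36,90)"
```

```text
target (0.46, 0.14, 0.36, 90) shift [0.258, -0.5664, 0.1786] turn [0.0013, -0.0001, 0.421] closing now 64.7 q7 -0.08
```

>>> {"api": "move_arm", "payload": {"series": [[0.26,-0.56,0.18,0,0,0.42],[0.26,-0.56,0.18,0,0,0.42],[0.26,-0.56,0.18,0,0,0.42],[0.26,-0.56,0.18,0,0,0.42],[0.26,-0.56,0.18,0,0,0.42]], "claw": 1}}

```text
clock: 0.6
position: [0.3682, 0.3455, 0.297]
ee_rot: [-0.001, -3.141, 0.0]
force: [1.4, -0.1, -0.1]
width: 1.001
gripper_force: 0.0
```

>>> {"api": "move_arm", "payload": {"series": [[0.12,-0.27,0.08,0,0,0],[0.12,-0.27,0.08,0,0,0],[0.12,-0.27,0.08,0,0,0],[0.12,-0.27,0.08,0,0,0],[0.12,-0.27,0.08,0,0,0]]}}

```text
clock: 1.1
position: [0.459, 0.1409, 0.3577]
ee_rot: [0.008, 3.14, -0.001]
force: [1.1, 0.1, -0.6]
width: 1.0
gripper_force: 0.0
```

Run:
```python
from h import *
im,d,W=cloud('wrist'); np.savez('pics/wrist',im=im,W=W)
cv2.imwrite('pics/w1.png',im[...,::-1])
print(readout.observe()['position'],W[192,256],W[20,20],W[360,480])
```

```text
[0.46084015 0.13738466 0.35862011] [0.54259772 0.13750945 0.00488095] [ 0.20403152 -0.41913184 -0.27762258] [0.43457277 0.1905127  0.46318184]
```

View pics/w1.png

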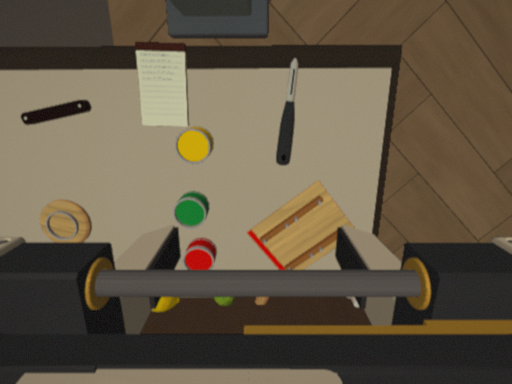

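The wrist view shows the yellow tin (195,146), green tin (191,210), red tin (200,255), peeler (288,112), corkscrew (56,112), stand (65,222) and rest (300,226). The gripper hides everything below row 240.

```bash
cat > seg2.py <<'E'
from h import *
def rects(im,W,n='wrist'):
    hsv=cv2.cvtColor(im,cv2.COLOR_RGB2HSV); H,S,V=[hsv[...,i].astype(int) for i in range(3)]
    X,Y,Z=W[...,0],W[...,1],W[...,2]
    tab=(X>.31)&(X<.75)&(Y>-.33)&(Y<.45)&(Z>-.005)&(Z<.2)
    def rep(nm,m):
        k,l,st,_=cv2.connectedComponentsWithStats(m.astype(np.uint8))
        for i in range(1,k):
            if st[i,4]<40: continue
            q=W[l==i]; r=cv2.minAreaRect((q[:,:2]*1000).astype(np.float32))
            print(n,nm,st[i,4],'mean',q.mean(0).round(4),'z',np.percentile(q[:,2],[5,50,95]).round(3),'rect',np.round(r[0],1),np.round(r[1],1),round(r[2],1))
    rep('red',tab&((H<6)|(H>174))&(S>150)&(V>80))
    rep('green',tab&(H>55)&(H<90)&(S>120))
    rep('yellow',tab&(H>20)&(H<34)&(S>150)&(Z>.03))
    rep('dark',tab&(V<70)&(Z>.004)&(Z<.03))
    rep('raised',tab&(Z>.0095)&(Z<.2))
if __name__=='__main__':
    z=np.load('pics/wrist.npz'); rects(z['im'],z['W'])
E
python3 seg2.py
```

```text
wrist red 201 mean [0.6559 0.1547 0.0129] z [0.011 0.013 0.014] rect [656.8 157.2] [103.5  12.7] 37.1
wrist red 158 mean [0.6331 0.0412 0.0312] z [0.021 0.031 0.041] rect [635.8  39.2] [48.1 15. ] 77.3
wrist red 458 mean [0.6568 0.0335 0.0441] z [0.043 0.044 0.045] rect [658.1  33.2] [45.8 45.4] 44.2
wrist green 96 mean [0.5441 0.0376 0.0306] z [0.023 0.031 0.038] rect [546.6  35.9] [46.4 13.5] 61.1
wrist green 537 mean [0.5658 0.0246 0.0439] z [0.042 0.044 0.045] rect [566.3  24.7] [45.7 43.5] 42.9
wrist yellow 738 mean [0.4526 0.0379 0.0439] z [0.042 0.044 0.045] rect [452.6  38.3] [48.  46.6] 87.6
wrist yellow 214 mean [ 0.7393 -0.0283  0.0538] z [0.038 0.056 0.062] rect [737.7 -31.6] [43.4 24.4] 87.2
wrist dark 792 mean [ 0.4008 -0.1846  0.018 ] z [0.016 0.018 0.02 ] rect [ 401.3 -187.4] [ 18.5 111. ] 11.7
wrist dark 740 mean [0.439  0.187  0.0193] z [0.016 0.02  0.022] rect [437.9 187.3] [ 21.5 102. ] 83.7
wrist raised 3652 mean [ 0.3649 -0.0092  0.015 ] z [0.013 0.015 0.017] rect [366.9 -10.1] [ 75.7 115.1] 88.2
wrist raised 874 mean [0.4387 0.1872 0.0187] z [0.014 0.019 0.022]
[... 284 characters left out ...]
0.2178 0.0137] z [0.01  0.011 0.025] rect [620.5 222.2] [129.3 162.9] 38.0
wrist raised 1051 mean [0.562  0.0276 0.0423] z [0.021 0.044 0.051] rect [564.6  26.4] [55.  55.2] 86.0
wrist raised 1694 mean [ 0.5963 -0.212   0.0145] z [0.011 0.014 0.021] rect [ 596.6 -214.2] [90.8 82. ] 90.0
wrist raised 895 mean [0.6484 0.0366 0.0407] z [0.019 0.044 0.051] rect [651.8  35.2] [54.9 48.5] 89.5
wrist raised 215 mean [ 0.7393 -0.0282  0.0536] z [0.037 0.056 0.062] rect [737.7 -31.6] [43.4 24.4] 87.2
wrist raised 126 mean [0.7422 0.0762 0.0429] z [0.036 0.044 0.046] rect [742.1  76.1] [15.2 39.9] 0.5
wrist raised 45 mean [0.744  0.3189 0.0459] z [0.034 0.048 0.052] rect [745.1 319.2] [10.2  7.9] 27.2
```

>>> {"api": "move_arm", "payload": {"series": [[0.137,-0.15,-0.26,0,0,0],[0.137,-0.15,-0.26,0,0,0],[0.137,-0.15,-0.26,0,0,0],[0.137,-0.15,-0.26,0,0,0],[0.137,-0.15,-0.26,0,0,0]]}}

```text
clock: 1.65
position: [0.5608, 0.0318, 0.1597]
ee_rot: [-0.001, -3.141, 0.0]
force: [0.2, 1.5, 0.5]
width: 1.001
gripper_force: 0.0
```

Run:
```python
from h import *
im,d,W=cloud('wrist'); go(.564,.0247,.017,90)
from seg2 import rects; rects(im,W)
```

```text
target (0.564, 0.0247, 0.017, 90) shift [0.0048, -0.0029, -0.1824] turn [0.0043, -0.0061, 0.0045] closing now 89.7 q7 1.54
wrist red 441 mean [0.6323 0.0333 0.0316] z [0.021 0.032 0.042] rect [636.   33.4] [17.6 50.8] 3.7
wrist red 534 mean [0.6454 0.0346 0.0439] z [0.043 0.044 0.045] rect [642.2  34.2] [22.  46.1] 0.2
wrist green 124 mean [0.5398 0.0263 0.0307] z [0.023 0.031 0.037] rect [542.3  26.8] [42.7 10.7] 86.9
wrist green 1864 mean [0.565  0.0254 0.0438] z [0.043 0.044 0.045] rect [565.5  25.5] [47.2 47.6] 45.3
wrist yellow 2936 mean [0.4514 0.0388 0.0438] z [0.043 0.044 0.045] rect [452.2  38.8] [49.2 48.9] 65.3
wrist yellow 1488 mean [ 0.719  -0.0491  0.0444] z [0.032 0.045 0.056] rect [725.1 -48.3] [78.7 31. ] 82.3
wrist yellow 41 mean [0.7302 0.0739 0.0368] z [0.031 0.038 0.04 ] rect [731.2  72.9] [ 8.3 39.7] 3.1
wrist dark 1073 mean [ 0.4048 -0.1714  0.0156] z [0.007 0.018 0.019] rect [ 401.7 -171.1] [13.5 75.4] 11.7
wrist dark 2752 mean [0.4432 0.1843 0.0187] z [0.014 0.019 0.021] rect [444.  185.6] [24.1 92. ] 85.2
wrist dark 90 mean [ 0.6002 -0.2384  0.0177] z [0.016
[... 613 characters left out ...]
258 0.0438] z [0.028 0.044 0.051] rect [564.6  25.6] [54.8 55.7] 88.8
wrist raised 4505 mean [ 0.596  -0.2092  0.0145] z [0.011 0.014 0.021] rect [ 598.1 -209.3] [81.  84.7] 77.8
wrist raised 1791 mean [ 0.5536 -0.0196  0.1821] z [0.163 0.183 0.198] rect [556.5 -18.5] [27.2 13.4] 42.4
wrist raised 1505 mean [0.6379 0.0346 0.0385] z [0.017 0.043 0.051] rect [640.1  35. ] [26.1 55.2] 0.2
wrist raised 1712 mean [ 0.7188 -0.0483  0.0419] z [0.025 0.043 0.055] rect [725.6 -48.3] [81.5 31.7] 81.0
wrist raised 523 mean [0.7253 0.0726 0.0307] z [0.02  0.031 0.039] rect [727.7  73.9] [18.8 41.7] 1.5
wrist raised 308 mean [0.7355 0.1512 0.0204] z [0.012 0.021 0.027] rect [736.9 149.7] [16.7 28.5] 21.0
```

>>> {"api": "move_arm", "payload": {"series": [[0.006,-0.002,-0.06,0,0,0],[0.006,-0.002,-0.12,0,0,0],[0.006,-0.002,-0.165,0,0,0],[0.006,-0.002,-0.182,0,0,0],[0.006,-0.002,-0.182,0,0,0]]}}

```text
clock: 2.2
position: [0.5637, 0.0312, 0.0237]
ee_rot: [-0.001, -3.138, 0.001]
force: [0.3, -0.2, 1.3]
width: 0.999
gripper_force: 0.0
```

>>> {"api": "move_arm", "payload": {"series": [[0,0,0,0,0,0],[0,0,0,0,0,0],[0,0,0,0,0,0],[0,0,0,0,0,0],[0,0,0,0,0,0]], "claw": -1, "squeeze": 20}}

```text
clock: 2.7
position: [0.5655, 0.0306, 0.026]
ee_rot: [0.002, 3.14, -0.001]
force: [0.9, -2.1, 1.0]
width: 0.613
gripper_force: 1.1
```

Run:
```python
from h import *
for i in range(6):
    s=readout.observe(); print(s['clock'],s['position'].round(4),s['gripper_force'],s['width'],s['force'].round(1),s['ee_rot'].round(3))
    get_image('wrist')
```

```text
2.7 [0.5655 0.0306 0.026 ] 1.1122136190533638 0.6134620280061447 [ 0.9 -2.1  1. ] [ 2.00e-03  3.14e+00 -1.00e-03]
2.75 [0.5655 0.0305 0.0259] 19.999704746733187 0.5954351783044635 [-0.6 -2.   6.3] [ 2.00e-03  3.14e+00 -0.00e+00]
2.8 [0.5655 0.0305 0.0259] 19.99946276686387 0.6003917894211922 [ 0.8 -2.4  6.6] [ 2.00e-03  3.14e+00 -0.00e+00]
2.85 [0.5655 0.0305 0.0259] 19.999109599302756 0.5965094243684278 [-0.6 -2.9  6.8] [ 2.00e-03  3.14e+00 -0.00e+00]
2.9 [0.5655 0.0305 0.0259] 19.999114439851837 0.5971675143296187 [-1.3 -2.1  7.7] [ 2.00e-03  3.14e+00 -0.00e+00]
2.95 [0.5655 0.0306 0.0259] 19.999052278435556 0.6036248106975661 [-1.3 -2.4  7.1] [ 3.00e-03  3.14e+00 -0.00e+00]
```

>>> {"api": "move_arm", "payload": {"series": [[0,0,0,0,0,0],[0,0,0,0,0,0],[0,0,-0.012,0,0,0],[0,0,-0.012,0,0,0],[0,0,-0.012,0,0,0]], "claw": 0.6}}

```text
clock: 3.5
position: [0.5645, 0.0311, 0.0156]
ee_rot: [-0.002, -3.14, 0.0]
force: [0.5, 0.1, -0.5]
width: 0.801
gripper_force: 0.0
```

>>> {"api": "move_arm", "payload": {"series": [[0,0,0,0,0,0],[0,0,0,0,0,0],[0,0,0,0,0,0],[0,0,0,0,0,0],[0,0,0,0,0,0]], "claw": -1}}

```text
clock: 4.0
position: [0.5651, 0.031, 0.0163]
ee_rot: [0.002, 3.141, 0.0]
force: [-1.4, -0.2, -0.0]
width: 0.598
gripper_force: 20.0
```

```bash
python3 -c "
from h import *
s=readout.observe();print(s)
go(.598,-.2135,.13,90)"
```

```text
{'clock': 4.0, 'joints': array([-0.28775936,  0.60158846,  0.19521417,  1.93267934, -0.18891144,
        0.62449958,  1.59737364]), 'dq': array([ 1.31076589e-04, -1.89468967e-04,  5.67886846e-05, -2.08702728e-04,
        9.74990381e-05, -1.41124917e-03, -1.36983036e-03]), 'joint_efforts': array([-1.17293433e-01, -6.62669492e+01,  4.30028558e+00, -1.97570014e+01,
       -1.74178818e-03,  1.14233333e-01, -5.00879014e-04]), 'position': array([0.56510289, 0.03104298, 0.01631906]), 'ee_rot': array([1.74855239e-03, 3.14136575e+00, 7.31363999e-05]), 'force': array([-1.36780337, -0.15185576, -0.00763834]), 'ft_torque': array([ 0.01944205,  0.03576978, -0.03316375]), 'gripper_force': 20.000014133147488, 'width': 0.5979020370897722}
target (0.598, -0.2135, 0.13, 90) shift [0.0439, -0.3261, 0.1516] turn [-0.0, 0.0002, 0.0011] closing now 89.9 q7 1.6
```

>>> {"api": "move_arm", "payload": {"series": [[0,0,0.05,0,0,0],[0,0,0.11,0,0,0],[0.01,-0.04,0.15,0,0,0],[0.018,-0.1,0.15,0,0,0],[0.026,-0.16,0.15,0,0,0]]}}

```text
clock: 4.5
position: [0.5854, -0.0895, 0.1301]
ee_rot: [-0.002, 3.139, 0.001]
force: [-0.5, 0.1, -2.0]
width: 0.596
gripper_force: 20.0
```

>>> {"api": "move_arm", "payload": {"series": [[0.006,-0.06,0,0,0,0],[0.012,-0.12,0,0,0,0],[0.018,-0.166,0,0,0,0],[0.018,-0.166,0,0,0,0],[0.018,-0.166,0,0,0,0]]}}

```text
clock: 5.0
position: [0.5974, -0.2144, 0.1283]
ee_rot: [-0.005, -3.141, -0.0]
force: [-0.5, 0.5, -1.5]
width: 0.599
gripper_force: 20.0
```

Run:
```python
from h import *
go(.598,-.2135,.027,90)
im,d,W=cloud('wrist'); print(readout.observe()['position'])
cv2.imwrite('pics/w2.png',im[...,::-1])
from seg2 import rects; rects(im,W)
```

```text
target (0.598, -0.2135, 0.027, 90) shift [0.0008, 0.0012, -0.135] turn [-0.0002, -0.0008, 0.0032] closing now 89.8 q7 1.98
[ 0.59768647 -0.21271396  0.12824723]
wrist red 70 mean [0.6428 0.0127 0.0134] z [0.012 0.013 0.015] rect [643.8  13.6] [ 8.4 39.2] 60.2
wrist red 474 mean [0.6417 0.0133 0.0264] z [0.02  0.025 0.036] rect [646.7  13.8] [13.  44.8] 65.6
wrist green 1251 mean [ 0.5726 -0.215   0.1442] z [0.133 0.145 0.154] rect [ 578.8 -216.9] [19.6 53.3] 6.6
wrist green 3550 mean [ 0.5888 -0.2145  0.1557] z [0.155 0.156 0.157] rect [ 587.2 -214.4] [49.4 24.9] 89.3
wrist green 448 mean [ 0.6177 -0.2148  0.1557] z [0.155 0.156 0.157] rect [ 618.1 -214.7] [31.4  7.1] 88.9
wrist raised 14385 mean [ 0.5843 -0.215   0.1097] z [0.012 0.152 0.167] rect [ 589.2 -215.7] [68.6 91.3] 0.6
wrist raised 1362 mean [ 0.6138 -0.0446  0.0905] z [0.013 0.029 0.199] rect [618.5 -59.8] [184.3  52.7] 68.2
wrist raised 561 mean [ 0.5661 -0.294   0.1971] z [0.194 0.197 0.2  ] rect [ 567.5 -296. ] [13.3  7.7] 1.3
wrist raised 54 mean [ 0.562  -0.2669  0.1993] z [0.198 0.199 0.2  ] rect [ 562.  -267.2] [ 1.  10.6] 0.6
wrist raised 516 mean [ 0.5915 -0.2934  0.1972] z [0.194 0.197 0.2  ] rect [ 592.1 -293.4] [20.7  2.7] 2.8
wrist raised 644 mean [ 0.5975 -0.2441  0.1869] z [0.173 0.188 0.199] rect [ 595.9 -243.3] [26.6  2.9] 0.4
wrist raised 1705 mean [ 0.6184 -0.2146  0.1592] z [0.155 0.159 0.163] rect [ 617.1 -214.6] [14.8 47.3] 0.2
wrist raised 636 mean [ 0.5977 -0.185   0.1867] z [0.173 0.188 0.199] rect [ 596.4 -185.6] [ 2.9 26.9] 88.3
wrist raised 470 mean [ 0.591  -0.1356  0.1974] z [0.195 0.198 0.2  ] rect [ 590.8 -135.8] [ 2.7 16.7] 88.9
```

View pics/w2.png

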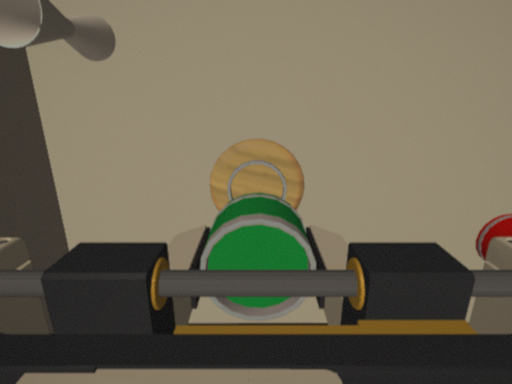

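The green tin hangs at (258,262), centred over the stand's rim (257,190).

>>> {"api": "move_arm", "payload": {"series": [[0.001,-0.001,-0.05,0,0,0],[0.001,-0.001,-0.095,0,0,0],[0.001,-0.001,-0.12,0,0,0],[0.001,-0.001,-0.13,0,0,0],[0.001,-0.001,-0.135,0,0,0]]}}

```text
clock: 5.55
position: [0.5988, -0.2127, 0.027]
ee_rot: [0.001, -3.141, -0.001]
force: [0.7, -0.5, -1.6]
width: 0.598
gripper_force: 20.0
```

>>> {"api": "move_arm", "payload": {"series": [[0,0,-0.001,0,0,0],[0,0,-0.001,0,0,0]]}}

```text
clock: 5.75
position: [0.5994, -0.214, 0.0277]
ee_rot: [0.001, 3.14, -0.0]
force: [-1.1, -0.4, -0.5]
width: 0.599
gripper_force: 20.0
```

Run:
```python
from h import *
s=readout.observe(); print(s['position'],s['force'],s['gripper_force'])
im,d,W=cloud('wrist')
from seg2 import rects; rects(im,W)
```

```text
[ 0.59944393 -0.21401945  0.02770846] [-1.14177081 -0.37703272 -0.50187903] 19.999779041500005
wrist green 1258 mean [ 0.5746 -0.2147  0.0436] z [0.033 0.044 0.053] rect [ 580.5 -216.6] [19.5 53.1] 6.7
wrist green 3555 mean [ 0.5907 -0.2142  0.0551] z [0.054 0.055 0.056] rect [ 589.  -214.2] [25.2 49.6] 0.1
wrist green 448 mean [ 0.6197 -0.2144  0.0551] z [0.054 0.055 0.056] rect [ 620.  -214.3] [31.4  7.2] 88.9
wrist raised 78067 mean [ 0.5765 -0.2148  0.103 ] z [0.014 0.116 0.136] rect [ 590.2 -212.1] [ 72.  170.6] 6.1
```

>>> {"api": "move_arm", "payload": {"series": [[0,0,-0.003,0,0,0],[0,0,-0.003,0,0,0]]}}

```text
clock: 6.0
position: [0.5998, -0.2144, 0.0261]
ee_rot: [0.002, 3.139, -0.0]
force: [-1.8, 1.3, 7.3]
width: 0.597
gripper_force: 20.0
```

>>> {"api": "move_arm", "payload": {"series": [[0,0,0,0,0,0],[0,0,0,0,0,0],[0,0,0,0,0,0],[0,0,0.04,0,0,0],[0,0,0.1,0,0,0]], "claw": 0.9}}

```text
clock: 6.5
position: [0.5967, -0.2134, 0.0977]
ee_rot: [-0.002, -3.136, -0.002]
force: [0.1, -0.5, 0.7]
width: 0.941
gripper_force: 0.0
```

>>> {"api": "move_arm", "payload": {"series": [[0,0.04,0.05,0,0,0],[-0.04,0.1,0.05,0,0,0],[-0.09,0.15,0.05,0,0,0],[-0.09,0.15,0.05,0,0,0],[-0.09,0.15,0.05,0,0,0]]}}

```text
clock: 7.0
position: [0.5305, -0.1002, 0.1372]
ee_rot: [0.002, -3.141, -0.001]
force: [-0.1, -0.0, 0.4]
width: 0.949
gripper_force: 0.0
```

Run:
```python
from h import *
im,d,W=cloud('wrist'); cv2.imwrite('pics/w3.png',im[...,::-1])
go(.4515,.0385,.11,90)
from seg2 import rects; rects(im,W)
```

```text
target (0.4515, 0.0385, 0.11, 90) shift [-0.1068, 0.1869, -0.0364] turn [0.0002, 0.0008, 0.0002] closing now 90.0 q7 1.8
wrist green 225 mean [ 0.5726 -0.2151  0.0409] z [0.032 0.041 0.051] rect [ 573.3 -216.5] [ 3.9 26.3] 4.3
wrist green 94 mean [ 0.583  -0.2209  0.0539] z [0.053 0.054 0.055] rect [ 582.  -221.7] [ 8.2 16.2] 44.4
wrist yellow 431 mean [0.4521 0.0154 0.0371] z [0.031 0.037 0.043] rect [451.7  18.8] [16.8 50.7] 87.9
wrist yellow 2922 mean [0.4516 0.0405 0.0437] z [0.043 0.044 0.045] rect [452.3  40.5] [48.4 48.7] 67.3
wrist dark 3582 mean [ 0.4018 -0.1871  0.0177] z [0.012 0.018 0.019] rect [ 401.4 -188.4] [ 20.1 111.2] 11.8
wrist raised 5929 mean [ 0.3985 -0.0117  0.0148] z [0.014 0.015 0.016] rect [398.5 -11.2] [75.7 51.5] 88.4
wrist raised 3593 mean [ 0.4016 -0.1877  0.018 ] z [0.016 0.018 0.019] rect [ 401.3 -188.7] [ 20.5 111.7] 11.8
wrist raised 5266 mean [0.4518 0.0358 0.0424] z [0.021 0.044 0.051] rect [452.5  38.1] [55.8 55.9] 48.4
wrist raised 4391 mean [ 0.5513 -0.1836  0.0867] z [0.011 0.054 0.178] rect [ 560.2 -197.7] [ 90.3 114.8] 66.5
wrist raised 2035 mean [ 0.5228 -0.051   0.1625] z [0.142 0.163 0.181] rect [526.3 -52.6] [13.3 27.4] 48.7
wrist raised 633 mean [ 0.5348 -0.1461  0.1912] z [0.182 0.192 0.199] rect [ 532.7 -145.2] [21.1  3.5] 0.3
wrist raised 572 mean [ 0.5343 -0.0547  0.1906] z [0.182 0.191 0.199] rect [533.1 -55.4] [ 3.3 20.8] 89.7
```

View pics/w3.png

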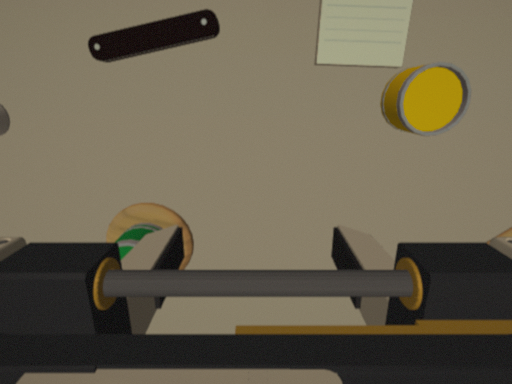

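Green is seated on the stand (lid z 0.054, at (140,240)), and the yellow tin is at (430,98). Next is yellow.

>>> {"api": "move_arm", "payload": {"series": [[-0.03,0.05,-0.01,0,0,0],[-0.065,0.11,-0.02,0,0,0],[-0.095,0.165,-0.03,0,0,0],[-0.107,0.187,-0.036,0,0,0],[-0.107,0.187,-0.036,0,0,0]]}}

```text
clock: 7.55
position: [0.4508, 0.0403, 0.1094]
ee_rot: [0.003, -3.141, -0.0]
force: [-0.3, -0.4, -0.7]
width: 0.952
gripper_force: 0.0
```

>>> {"api": "move_arm", "payload": {"series": [[0,0,0,0,0,0],[0,0,-0.05,0,0,0],[0,0,-0.1,0,0,0],[0,0,-0.12,0,0,0],[0,0,-0.124,0,0,0]]}}

```text
clock: 8.05
position: [0.4514, 0.0363, 0.0153]
ee_rot: [-0.007, -3.14, 0.002]
force: [-0.4, -0.2, 0.1]
width: 0.951
gripper_force: 0.0
```

```bash
python3 -c "
from h import *
get_image('wrist');get_image('wrist')
print(readout.observe()['force']);go(.452,.039,.0165,90)"
```

```text
[-0.42202416  0.03948783  0.47306974]
target (0.452, 0.039, 0.0165, 90) shift [-0.0, 0.0026, -0.0005] turn [0.0007, 0.0001, 0.0034] closing now 89.8 q7 1.54
```

>>> {"api": "move_arm", "payload": {"series": [[0,0.002,0,0,0,0],[0,0.002,0,0,0,0],[0,0.002,0,0,0,0],[0,0.002,0,0,0,0],[0,0.002,0,0,0,0]], "claw": -1}}

```text
clock: 8.65
position: [0.4513, 0.04, 0.0174]
ee_rot: [0.002, 3.141, 0.0]
force: [-0.3, -0.8, 6.1]
width: 0.599
gripper_force: 20.0
```

>>> {"api": "move_arm", "payload": {"series": [[0,0,0.03,0,0,0],[0,0,0.09,0,0,0],[0,0,0.15,0,0,0],[0.01,-0.02,0.193,0,0,0],[0.036,-0.07,0.193,0,0,0]]}}

```text
clock: 9.15
position: [0.4798, -0.0095, 0.1659]
ee_rot: [-0.008, 3.135, 0.005]
force: [1.9, 0.8, -2.2]
width: 0.599
gripper_force: 20.0
```

```bash
python3 -c "
from h import *
s=readout.observe();print(s['gripper_force'],s['width'])
get_image('wrist');get_image('wrist')
go(.599,-.2145,.16,90)"
```

```text
20.001668762415648 0.5985760025732499
target (0.599, -0.2145, 0.16, 90) shift [0.158, -0.2634, -0.0044] turn [0.0016, 0.0045, 0.0057] closing now 89.7 q7 1.6
```

>>> {"api": "move_arm", "payload": {"series": [[0.03,-0.05,-0.004,0,0,0],[0.06,-0.1,-0.004,0,0,0],[0.09,-0.15,-0.004,0,0,0],[0.12,-0.2,-0.004,0,0,0],[0.145,-0.245,-0.004,0,0,0]]}}

```text
clock: 9.75
position: [0.5871, -0.1978, 0.158]
ee_rot: [-0.002, -3.141, -0.0]
force: [0.4, -0.5, -1.5]
width: 0.599
gripper_force: 20.0
```

>>> {"api": "move_arm", "payload": {"series": [[0.013,-0.018,0,0,0,0.005],[0.013,-0.018,0,0,0,0.005],[0.013,-0.018,0,0,0,0.005]]}}

```text
clock: 10.05
position: [0.5957, -0.2091, 0.1578]
ee_rot: [0.006, -3.14, -0.001]
force: [-0.7, 0.8, -1.0]
width: 0.601
gripper_force: 20.0
```

```bash
cat > tins.py <<'E'
from h import *
get_image('wrist');s=readout.observe();print(s['position'],s['force'],s['gripper_force'])
im,d,W=cloud('wrist')
hsv=cv2.cvtColor(im,cv2.COLOR_RGB2HSV); H,S,V=[hsv[...,i].astype(int) for i in range(3)]
for n,m in dict(green=(H>55)&(H<90)&(S>120),yellow=(H>20)&(H<34)&(S>170),red=((H<6)|(H>174))&(S>150)).items():
    q=W[m&(W[...,2]>.005)&(W[...,0]>.53)&(W[...,0]<.66)&(W[...,1]<-.1)]
    if len(q)<50: continue
    zt=np.percentile(q[:,2],98); t=q[q[:,2]>zt-.003]
    print(n,len(q),'lid z',np.median(t[:,2]).round(4),'x',np.percentile(t[:,0],[1,99]).round(4),'y',np.percentile(t[:,1],[1,99]).round(4),'all y',np.percentile(q[:,1],[1,99]).round(4))
import sys
if len(sys.argv)>1: cv2.imwrite(sys.argv[1],im[...,::-1])
E
python3 tins.py; python3 -c "
from h import *
go(.599,-.2145,.0665,90)"
```

```text
[ 0.59577994 -0.20837997  0.1579887 ] [-0.68671564  0.41787819 -0.88919883] 19.999911608174443
green 1314 lid z 0.0539 x [0.5774 0.6067] y [-0.2381 -0.1914] all y [-0.2377 -0.1914]
yellow 5447 lid z 0.1843 x [0.5707 0.6201] y [-0.2324 -0.1849] all y [-0.2323 -0.1845]
target (0.599, -0.2145, 0.0665, 90) shift [0.0041, -0.0085, -0.1223] turn [-0.0011, -0.0012, -0.0052] closing now 90.3 q7 2.0
```

>>> {"api": "move_arm", "payload": {"series": [[0.0056,-0.008,0,0,0,-0.005],[0.0056,-0.008,-0.05,0,0,-0.005],[0.0056,-0.008,-0.09,0,0,-0.005],[0.0056,-0.008,-0.105,0,0,-0.005],[0.0056,-0.008,-0.112,0,0,-0.005]]}}

```text
clock: 10.65
position: [0.6003, -0.2152, 0.0739]
ee_rot: [-0.001, -3.14, -0.001]
force: [-0.1, 0.1, -0.9]
width: 0.6
gripper_force: 20.0
```

```bash
python3 tins.py
```

```text
[ 0.60054252 -0.21543673  0.0740238 ] [-0.5133763   0.33253527 -1.47488322] 19.999851984903216
green 528 lid z 0.0536 x [0.5711 0.5888] y [-0.2354 -0.1973] all y [-0.2367 -0.1932]
yellow 5428 lid z 0.1003 x [0.5744 0.6249] y [-0.2395 -0.192 ] all y [-0.2393 -0.1917]
```

>>> {"api": "move_arm", "payload": {"series": [[0,0.001,-0.005,0,0,0],[0,0.001,-0.0085,0,0,0],[0,0.001,-0.0085,0,0,0]]}}

```text
clock: 11.05
position: [0.6009, -0.2149, 0.0687]
ee_rot: [0.001, 3.141, -0.0]
force: [-0.2, 0.0, -1.3]
width: 0.604
gripper_force: 20.0
```

```bash
python3 tins.py
```

```text
[ 0.60090982 -0.21493782  0.06876447] [-0.40204508 -0.00771529 -1.46450548] 19.99979123007506
green 530 lid z 0.0501 x [0.5707 0.5819] y [-0.2446 -0.1946] all y [-0.2368 -0.193 ]
yellow 5398 lid z 0.095 x [0.5752 0.6253] y [-0.2388 -0.1914] all y [-0.2388 -0.191 ]
```

>>> {"api": "move_arm", "payload": {"series": [[0,0,-0.002,0,0,0],[0,0,-0.002,0,0,0]]}}

```text
clock: 11.35
position: [0.6011, -0.2151, 0.0675]
ee_rot: [0.002, 3.141, -0.0]
force: [-0.5, 0.3, 4.1]
width: 0.599
gripper_force: 20.0
```

>>> {"api": "move_arm", "payload": {"series": [[0,0,0,0,0,0],[0,0,0,0,0,0],[0,0,0,0,0,0],[0,0,0.04,0,0,0],[0,0,0.1,0,0,0]], "claw": 0.9}}

```text
clock: 11.85
position: [0.5988, -0.2141, 0.14]
ee_rot: [-0.002, -3.136, -0.002]
force: [-0.2, 0.3, 0.2]
width: 0.94
gripper_force: 0.0
```

>>> {"api": "move_arm", "payload": {"series": [[0.01,0.05,0.01,0,0,0],[0.02,0.11,0.01,0,0,0],[0.02,0.17,0,0,0,0],[0.02,0.23,-0.01,0,0,0],[0.02,0.27,-0.02,0,0,0]]}}

```text
clock: 12.35
position: [0.6155, -0.0081, 0.1265]
ee_rot: [0.003, -3.142, -0.003]
force: [0.2, 0.0, -0.1]
width: 0.95
gripper_force: 0.0
```

Run:
```python
from h import *
get_image('wrist');im,d,W=cloud('wrist'); cv2.imwrite('pics/w4.png',im[...,::-1])
go(.654,.034,.11,90)
from seg2 import rects; rects(im,W)
im,d,W=cloud('top'); rects(im,W,'top')
```

```text
target (0.654, 0.034, 0.11, 90) shift [0.052, 0.0525, -0.0206] turn [-0.0031, -0.0022, -0.0067] closing now 90.4 q7 1.68
wrist red 590 mean [0.6436 0.1449 0.0125] z [0.011 0.013 0.014] rect [645.5 146.3] [74.4  8.7] 37.8
wrist red 474 mean [0.6331 0.0275 0.0315] z [0.021 0.032 0.041] rect [637.5  28.9] [18.5 51.5] 17.2
wrist red 2059 mean [0.6565 0.035  0.0439] z [0.043 0.044 0.045] rect [656.8  35.1] [48.6 47.6] 72.7
wrist green 1248 mean [ 0.5923 -0.1919  0.0422] z [0.032 0.042 0.052] rect [ 592.6 -195.5] [50.8 18.1] 19.7
wrist yellow 122 mean [ 0.5991 -0.1898  0.0636] z [0.062 0.064 0.065] rect [ 601.2 -190.4] [36.2  7.9] 2.5
wrist yellow 324 mean [ 0.6054 -0.1889  0.0735] z [0.07  0.073 0.078] rect [ 606.5 -190.5] [ 7.3 33.7] 81.1
wrist yellow 2598 mean [ 0.7275 -0.0478  0.0521] z [0.038 0.053 0.061] rect [730.8 -49.9] [79.6 36.1] 88.6
wrist yellow 82 mean [0.746  0.0632 0.0391] z [0.032 0.039 0.045] rect [748.   69.6] [35.1  9.7] 75.4
wrist dark 1324 mean [0.4751 0.1804 0.019 ] z [0.014 0.02  0.021] rect [475.6 182.6] [24.9 30.4] 84.5
wrist dark 324 mean [ 0.5978 -0.1894  0.0221
[... 1352 characters left out ...]
 -0.321   0.0483] z [0.019 0.056 0.062] rect [ 703.7 -320.9] [56.2 17.1] 0.9
top raised 98 mean [0.7383 0.3191 0.0293] z [0.012 0.022 0.052] rect [737.9 322. ] [29.2 23.3] 89.1
top raised 52 mean [0.7379 0.152  0.0245] z [0.019 0.025 0.029] rect [738.7 153.2] [20.4 22.9] 75.3
top raised 1147 mean [0.6205 0.2232 0.0148] z [0.01  0.012 0.026] rect [617.5 220.5] [129.5 162.4] 38.0
top raised 732 mean [ 0.5908 -0.2122  0.0564] z [0.01  0.067 0.1  ] rect [ 592.3 -214.8] [88.9 81.2] 57.9
top raised 779 mean [ 0.3584 -0.0193  0.0147] z [0.011 0.015 0.018] rect [364.5 -13. ] [ 73.4 110.9] 88.0
top raised 274 mean [ 0.3981 -0.1903  0.0182] z [0.014 0.018 0.022] rect [ 397.9 -190.2] [ 20.1 110.7] 12.0
```

>>> {"api": "move_arm", "payload": {"series": [[0.03,0.03,-0.01,0,0,-0.006],[0.0545,0.054,-0.02,0,0,-0.006],[0.0545,0.054,-0.02,0,0,-0.006],[0.0545,0.054,-0.02,0,0,-0.006]]}}

```text
clock: 12.9
position: [0.6565, 0.0267, 0.1115]
ee_rot: [-0.013, -3.141, 0.002]
force: [-0.2, -0.9, 0.1]
width: 0.95
gripper_force: 0.0
```

>>> {"api": "move_arm", "payload": {"series": [[0,0,-0.04,0,0,0],[0,0,-0.09,0,0,0],[0,0,-0.117,0,0,0],[0,0,-0.123,0,0,0],[0,0,-0.123,0,0,0]]}}

```text
clock: 13.4
position: [0.6562, 0.0264, 0.0198]
ee_rot: [-0.014, -3.141, 0.001]
force: [0.3, 0.2, 0.5]
width: 0.95
gripper_force: 0.0
```

```bash
python3 -c "
from h import *
get_image('wrist')
print(readout.observe()['force']);go(.656,.035,.0165,90)"
```

```text
[0.10134996 0.05435861 0.15674479]
target (0.656, 0.035, 0.0165, 90) shift [-0.0014, 0.011, -0.0056] turn [0.0004, 0.001, 0.0084] closing now 89.5 q7 1.65
```

Then correct, grip, and lift.

>>> {"api": "move_arm", "payload": {"series": [[0,0.011,-0.005,0,0,0.008],[0,0.011,-0.005,0,0,0.008],[0,0.011,-0.005,0,0,0.008]]}}

```text
clock: 13.75
position: [0.657, 0.0371, 0.0165]
ee_rot: [-0.003, 3.141, 0.001]
force: [0.5, -0.2, -0.6]
width: 0.948
gripper_force: 0.0
```

>>> {"api": "move_arm", "payload": {"series": [[0,0,0,0,0,0],[0,0,0,0,0,0],[0,0,0,0,0,0],[0,0,0,0,0,0],[0,0,0,0,0,0]], "claw": -1}}

```text
clock: 14.25
position: [0.6566, 0.036, 0.0159]
ee_rot: [-0.001, 3.142, -0.0]
force: [-0.8, -0.4, -0.9]
width: 0.598
gripper_force: 20.1
```

>>> {"api": "move_arm", "payload": {"series": [[0,0,0.03,0,0,0],[0,0,0.09,0,0,0],[0,0,0.15,0,0,0],[0,0,0.21,0,0,0],[0,-0.02,0.245,0,0,0]]}}

```text
clock: 14.75
position: [0.6577, 0.0239, 0.2033]
ee_rot: [-0.007, 3.138, 0.003]
force: [2.1, -0.2, -2.2]
width: 0.6
gripper_force: 20.1
```

```bash
python3 -c "
from h import *
get_image('wrist');get_image('wrist')
s=readout.observe();print(s['gripper_force'],s['width'])
go(.6,-.2155,.2,90)"
```

```text
20.05256158299744 0.5939148435155847
target (0.6, -0.2155, 0.2, 90) shift [-0.0785, -0.3121, -0.0058] turn [0.0007, 0.0071, 0.0015] closing now 89.9 q7 1.61
```

>>> {"api": "move_arm", "payload": {"series": [[-0.015,-0.05,-0.005,0,0,0],[-0.03,-0.11,-0.005,0,0,0],[-0.045,-0.17,-0.005,0,0,0],[-0.06,-0.23,-0.005,0,0,0],[-0.07,-0.28,-0.005,0,0,0]]}}

```text
clock: 15.35
position: [0.6022, -0.1911, 0.1945]
ee_rot: [-0.001, -3.139, 0.0]
force: [0.9, -0.5, -2.1]
width: 0.6
gripper_force: 20.1
```

>>> {"api": "move_arm", "payload": {"series": [[-0.008,-0.03,0,0,0,0],[-0.008,-0.03,0,0,0,0],[-0.008,-0.03,0,0,0,0],[-0.008,-0.03,0,0,0,0]]}}

```text
clock: 15.75
position: [0.5982, -0.2094, 0.1949]
ee_rot: [0.004, -3.14, -0.002]
force: [0.4, 0.7, -1.1]
width: 0.597
gripper_force: 20.1
```

```bash
python3 tins.py
```

```text
[ 0.59838574 -0.20928411  0.19512133] [-0.35819691 -0.36551244 -1.93832316] 20.05302880948875
green 66 lid z 0.0452 x [0.5714 0.575 ] y [-0.2273 -0.2041] all y [-0.2314 -0.1968]
yellow 1363 lid z 0.2796 x [0.5664 0.5786] y [-0.2388 -0.1556] all y [-0.239  -0.1809]
red 5563 lid z 0.2231 x [0.5713 0.6209] y [-0.233  -0.1862] all y [-0.2334 -0.1863]
```

>>> {"api": "move_arm", "payload": {"series": [[0.005,-0.0073,0,0,0,0],[0.005,-0.0073,-0.05,0,0,0],[0.005,-0.0073,-0.09,0,0,0],[0.005,-0.0073,-0.105,0,0,0],[0.005,-0.0073,-0.111,0,0,0]]}}

```text
clock: 16.35
position: [0.6015, -0.2164, 0.1115]
ee_rot: [0.002, -3.14, -0.001]
force: [0.5, 0.4, -1.4]
width: 0.596
gripper_force: 20.1
```

```bash
python3 tins.py pics/w5.png
```

```text
[ 0.60185881 -0.21655883  0.11191981] [ 0.55999505 -0.52689225 -2.53372206] 20.052872432861477
green 247 lid z 0.0485 x [0.5714 0.5767] y [-0.2295 -0.1988] all y [-0.2362 -0.1939]
yellow 639 lid z 0.2051 x [0.5776 0.5816] y [-0.2446 -0.1608] all y [-0.2458 -0.1671]
red 5567 lid z 0.1399 x [0.5744 0.6243] y [-0.2402 -0.1935] all y [-0.2407 -0.1935]
```

View pics/w5.png

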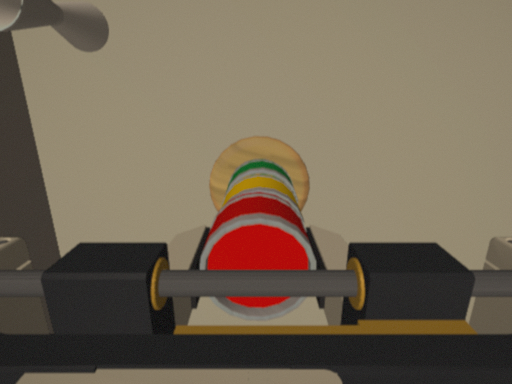

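The red tin (258,265) is aligned over yellow and green, about 1 mm off.

>>> {"api": "move_arm", "payload": {"series": [[0,0.002,-0.004,0,0,0],[0,0.002,-0.0075,0,0,0],[0,0.002,-0.009,0,0,0],[0,0.002,-0.009,0,0,0]]}}

```text
clock: 16.85
position: [0.6019, -0.2152, 0.1061]
ee_rot: [-0.002, 3.141, -0.0]
force: [-0.1, -0.7, -2.5]
width: 0.6
gripper_force: 20.1
```

```bash
python3 tins.py
```

```text
[ 0.60190592 -0.21522249  0.10608401] [-0.67969641 -0.32312286 -1.53831516] 20.052858510171063
green 268 lid z 0.0493 x [0.5696 0.5778] y [-0.2399 -0.1967] all y [-0.2363 -0.1937]
yellow 699 lid z 0.1968 x [0.57   0.5813] y [-0.2448 -0.1588] all y [-0.2443 -0.178 ]
red 5570 lid z 0.134 x [0.5746 0.6245] y [-0.2387 -0.1921] all y [-0.2393 -0.1921]
```

>>> {"api": "move_arm", "payload": {"series": [[0,0,-0.001,0,0,0],[0,0,-0.001,0,0,0]]}}

```text
clock: 17.15
position: [0.6021, -0.2153, 0.1058]
ee_rot: [-0.002, 3.141, -0.0]
force: [-1.4, 1.0, 5.6]
width: 0.6
gripper_force: 20.0
```

>>> {"api": "move_arm", "payload": {"series": [[0,0,0,0,0,0],[0,0,0,0,0,0],[0,0,0,0,0,0],[0,0,0.04,0,0,0],[0,0,0.1,0,0,0]], "claw": 0.9}}

```text
clock: 17.65
position: [0.6, -0.2144, 0.1782]
ee_rot: [0.002, -3.136, -0.002]
force: [1.1, -0.5, -0.6]
width: 0.941
gripper_force: 0.0
```

>>> {"api": "move_arm", "payload": {"series": [[0,0,0.02,0,0,0],[-0.05,0,0.02,0,0,-0.13],[-0.11,0.01,0.02,0,0,-0.26],[-0.16,0.02,0.01,0,0,-0.39],[-0.21,0.03,0,0,0,-0.52]]}}

```text
clock: 18.15
position: [0.4428, -0.1925, 0.18]
ee_rot: [0.852, 3.023, 0.001]
force: [-0.1, -0.7, -0.0]
width: 0.951
gripper_force: 0.0
```

```bash
python3 -c "
from h import *
get_image('wrist');get_image('wrist')
go(.4014,-.188,.13,11.8)"
```

```text
target (0.4014, -0.188, 0.13, 11.8) shift [-0.049, 0.0045, -0.0649] turn [-0.0049, -0.0036, -0.7782] closing now 58.5 q7 1.51
```

>>> {"api": "move_arm", "payload": {"series": [[-0.03,0.002,-0.03,0,0,-0.13],[-0.049,0.004,-0.064,0,0,-0.27],[-0.049,0.004,-0.064,0,0,-0.41],[-0.049,0.004,-0.064,0,0,-0.55],[-0.049,0.004,-0.064,0,0,-0.69]], "claw": 0}}

```text
clock: 18.75
position: [0.4082, -0.1899, 0.1322]
ee_rot: [1.864, 2.528, 0.0]
force: [0.4, -0.1, 0.6]
width: 0.563
gripper_force: 0.0
```

>>> {"api": "move_arm", "payload": {"series": [[0,0,0,0,0,-0.088],[0,0,0,0,0,-0.088],[0,0,0,0,0,-0.088],[0,0,0,0,0,-0.088]]}}

```text
clock: 19.15
position: [0.4078, -0.1897, 0.1321]
ee_rot: [1.97, 2.447, 0.0]
force: [0.1, 0.6, -0.3]
width: 0.501
gripper_force: 0.0
```

Run:
```python
from h import *
im,d,W=cloud('wrist'); cv2.imwrite('pics/w6.png',im[...,::-1])
go(.4014,-.188,.0065,11.8)
from seg2 import rects; rects(im,W)
im,d,W=cloud('top'); rects(im,W,'top')
```

```text
target (0.4014, -0.188, 0.0065, 11.8) shift [-0.0085, 0.0023, -0.1675] turn [0.0, 0.0002, -0.0083] closing now 12.3 q7 0.85
wrist red 54 mean [ 0.5744 -0.2222  0.1034] z [0.102 0.104 0.105] rect [ 574.4 -222.7] [ 2.1 17.4] 15.1
wrist green 580 mean [ 0.582  -0.1953  0.042 ] z [0.031 0.042 0.052] rect [ 584.5 -194.4] [34.7  7.4] 36.1
wrist yellow 72 mean [ 0.5813 -0.1992  0.0625] z [0.054 0.063 0.065] rect [ 583.5 -198.8] [23.8  8.5] 62.4
wrist yellow 605 mean [ 0.5829 -0.1967  0.0786] z [0.07  0.078 0.089] rect [ 585.6 -195.5] [32.2  6.9] 39.7
wrist yellow 68 mean [ 0.5786 -0.2298  0.0907] z [0.086 0.091 0.094] rect [ 578.9 -230.1] [ 1.9 16.1] 32.3
wrist dark 2041 mean [ 0.4002 -0.1847  0.0183] z [0.017 0.018 0.019] rect [ 400.8 -188.3] [ 18.3 109.3] 11.7
wrist raised 1897 mean [ 0.3911 -0.0421  0.0147] z [0.012 0.015 0.016] rect [378.3 -47.9] [95.6 21.9] 11.7
wrist raised 2317 mean [ 0.4004 -0.1859  0.0183] z [0.017 0.018 0.019] rect [ 401.1 -189.3] [ 20.  111.6] 11.8
wrist raised 4094 mean [ 0.5813 -0.1915  0.0428] z [0.011 0.03  0.088] rect [ 554.8 -189.5] [ 63.  175.7] 75.1
wrist
[... 1600 characters left out ...]
83 0.319  0.0288] z [0.012 0.022 0.052] rect [738.2 320.1] [21.3 31.1] 35.5
top raised 69 mean [0.7385 0.1497 0.0224] z [0.014 0.024 0.028] rect [741.5 150.7] [22.  27.3] 66.8
top raised 1212 mean [0.6186 0.2142 0.015 ] z [0.01  0.012 0.026] rect [617.3 220.2] [130.4 162.5] 38.2
top raised 798 mean [ 0.5904 -0.2112  0.0792] z [0.011 0.099 0.139] rect [ 596.4 -216.7] [90.1 87.8] 85.2
top raised 287 mean [0.4373 0.1846 0.0181] z [0.013 0.019 0.022] rect [434.3 185.8] [ 23.9 106.2] 82.9
top raised 1026 mean [ 0.366  -0.0119  0.0147] z [0.011 0.015 0.018] rect [364.7 -13.9] [ 77.2 109.8] 88.7
top raised 72 mean [ 0.3908 -0.151   0.0179] z [0.015 0.018 0.021] rect [ 390.2 -152.2] [19.  34.9] 13.8
```

View pics/w6.png

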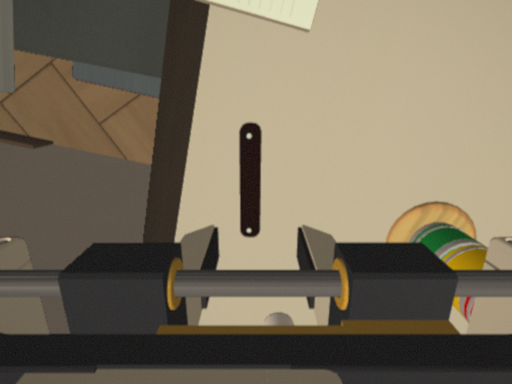

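The corkscrew at (250,180) lies between the fingers. The stack (440,240) is standing.

>>> {"api": "move_arm", "payload": {"series": [[-0.009,0.001,-0.04,0,0,-0.008],[-0.009,0.001,-0.09,0,0,-0.008],[-0.009,0.001,-0.14,0,0,-0.008],[-0.009,0.001,-0.16,0,0,-0.008],[-0.009,0.001,-0.166,0,0,-0.008]]}}

```text
clock: 19.75
position: [0.3997, -0.1887, 0.0061]
ee_rot: [-1.981, -2.434, 0.002]
force: [-0.1, -0.5, 0.1]
width: 0.496
gripper_force: 0.0
```

```bash
python3 -c "
from h import *
get_image('wrist')
print(readout.observe()['force']);go(.401,-.189,.007,11.8)"
```

```text
[-0.30531935  0.02727626 -0.36612162]
target (0.401, -0.189, 0.007, 11.8) shift [0.0011, -0.0001, 0.0006] turn [-0.0004, -0.0017, 0.0015] closing now 11.7 q7 1.07
```

>>> {"api": "move_arm", "payload": {"series": [[0,0,0,0,0,0],[0,0,0,0,0,0],[0,0,0,0,0,0],[0,0,0,0,0,0],[0,0,0,0,0,0]], "claw": -1, "squeeze": 25}}

```text
clock: 20.3
position: [0.4013, -0.1889, 0.0083]
ee_rot: [1.982, 2.436, 0.001]
force: [-1.2, 0.9, 8.2]
width: 0.211
gripper_force: 25.7
```

>>> {"api": "move_arm", "payload": {"series": [[0,0,0.03,0,0,0],[0,0,0.09,0,0,0],[0,0,0.15,0,0,0],[0.02,0.05,0.18,0,0,-0.12],[0.05,0.1,0.2,0,0,-0.24]]}}

```text
clock: 20.8
position: [0.4361, -0.1185, 0.158]
ee_rot: [2.268, 2.172, 0.004]
force: [2.0, -0.4, -1.8]
width: 0.214
gripper_force: 26.1
```

>>> {"api": "move_arm", "payload": {"series": [[0.03,0.05,0,0,0,-0.14],[0.06,0.1,0,0,0,-0.28],[0.09,0.16,0,0,0,-0.42],[0.11,0.22,0,0,0,-0.55],[0.13,0.27,0,0,0,-0.68]]}}

```text
clock: 21.3
position: [0.5339, 0.0876, 0.1559]
ee_rot: [-2.88, -1.253, -0.0]
force: [0.8, -1.0, -2.3]
width: 0.215
gripper_force: 26.1
```

>>> {"api": "move_arm", "payload": {"series": [[0.02,0.04,0,0,0,-0.12],[0.03,0.05,0,0,0,-0.13],[0.03,0.05,0,0,0,-0.13],[0.03,0.05,0,0,0,-0.13]]}}

```text
clock: 21.7
position: [0.5556, 0.1203, 0.1559]
ee_rot: [2.957, 1.06, -0.001]
force: [-0.3, -0.3, -0.6]
width: 0.207
gripper_force: 26.1
```

```bash
cat > rest.py <<'E'
from h import *
def rest(im,W,draw=None):
    Z=W[...,2]; m=(Z>.0085)&(Z<.034)&(W[...,0]>.5)&(W[...,0]<.74)&(W[...,1]>.1)&(W[...,1]<.34)
    k,l,st,_=cv2.connectedComponentsWithStats(m.astype(np.uint8)); i=1+st[1:,4].argmax(); q=W[l==i]
    print('plate',len(q),cv2.minAreaRect((q[:,:2]*1000).astype(np.float32)))
    a=np.radians(38.2); ex=np.array([np.cos(a),np.sin(a)]); ey=np.array([-np.sin(a),np.cos(a)]); c=np.array([.619,.222])
    hsv=cv2.cvtColor(im,cv2.COLOR_RGB2HSV); H,S=hsv[...,0].astype(int),hsv[...,1]
    return q,c,ex,ey
if __name__=='__main__':
    import sys
    get_image('wrist'); im,d,W=cloud('wrist'); s=readout.observe(); print(s['position'],s['gripper_force'],s['width'])
    cv2.imwrite(sys.argv[1],im[...,::-1]); np.savez('pics/wr',im=im,W=W)
    q,c,ex,ey=rest(im,W); p=q[:,:2]-c; u,v=p@ex*1000,p@ey*1000
    b=(q[:,2]>.021)&(q[:,2]<.028); h,e=np.histogram(u[b],np.arange(-70,71,4)); print('bars',dict(zip(e.astype(int).tolist(),h.tolist())))
    print('ext u',np.percentile(u,[.5,99.5]),'v',np.percentile(v,[.5,99.5]),[np.percentile(u[b&(u*s>0)],[5,95]).round(1) for s in(-1,1)])
    pg=(q[:,2]>.0305); print('pegs',np.unique(np.round(np.c_[u[pg],v[pg]]/8)*8,axis=0,return_counts=True))
E
python3 rest.py pics/w7.png; python3 -c "
from h import *
go(.6406,.1945,.08,128.2)"
```

```text
[0.55557007 0.11990385 0.15608197] 26.08030996285379 0.21056184879803966
plate 21282 ((615.0491943359375, 217.71774291992188), (115.23709106445312, 163.28871154785156), 37.98198699951172)
bars {-70: 0, -66: 0, -62: 0, -58: 0, -54: 0, -50: 0, -46: 0, -42: 497, -38: 529, -34: 402, -30: 0, -26: 0, -22: 0, -18: 0, -14: 0, -10: 0, -6: 0, -2: 0, 2: 0, 6: 0, 10: 0, 14: 0, 18: 0, 22: 0, 26: 0, 30: 1, 34: 829, 38: 685, 42: 362, 46: 0, 50: 0, 54: 0, 58: 0, 62: 0, 66: 0}
ext u [-62.31808584  49.97207314] v [-81.48936168  79.57702724] [array([-40.9, -31.9]), array([34.8, 43.6])]
pegs (array([[-40., -64.],
       [-40., -56.],
       [-40., -16.],
       [-40.,  -8.],
       [-40.,   8.],
       [-40.,  56.],
       [-40.,  64.],
       [-32., -64.],
       [-32., -56.],
       [-32., -16.],
       [-32.,  -8.],
       [-32.,   8.],
       [-32.,  56.],
       [-32.,  64.],
       [ 40., -64.],
       [ 40., -56.],
       [ 40., -16.],
       [ 40.,  -8.],
       [ 40.,   8.],
       [ 40.,  56.],
       [ 40.,  64.]]), array([10,  8,  4,  7, 18, 12,  5,  5,  5,  1,  9, 10, 10,  4, 25, 16,  9,
       21, 38, 34, 11]))
target (0.6406, 0.1945, 0.08, 128.2) shift [0.1134, 0.0995, -0.1014] turn [-0.0, -0.0003, -0.0188] closing now -50.7 q7 -0.66
```

View pics/w7.png

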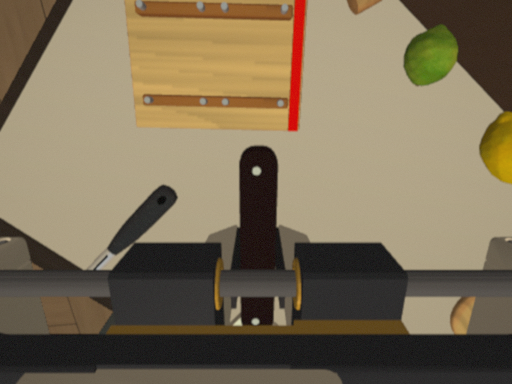

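The corkscrew hangs vertically in the frame (rows 147 to about 330, column 257) and is held straight. The rest is ahead at (215,60) with its red edge at column 297.

Run:
```python
from h import *
z=np.load('pics/wr.npz'); W=z['W']; im=z['im']
s=readout.observe(); t=s['position'][:2]; a=np.radians(38.2)
ex=np.array([np.cos(a),np.sin(a)]); ey=np.array([-np.sin(a),np.cos(a)])
m=(W[...,2]>.158)&(W[...,2]<.178)&(np.abs((W[...,:2]-t)@ey)<.014)
v,u=np.nonzero(m); q=W[m]; p=(q[:,:2]-t); print(len(q),np.percentile(v,[0,2,98,100]),'along',np.percentile(p@ex,[0,.5,99.5,100])*1000,'across',np.percentile(p@ey,[.5,99.5])*1000,'z',np.median(q[:,2]))
for r in range(147,235,12):
    g=m[r]; 
    if g.sum(): print(r,((W[r][g][:,:2]-t)@ex).mean()*1000,((W[r][g][:,:2]-t)@ey).mean()*1000,W[r][g][:,2].mean())
for r in (172,322): print(r,W[r,256],(W[r,256,:2]-t)@ex*1000)
for r in range(300,345,5): print(r,im[r,256],W[r,256,2])
go(.6423,.1946,.08,128.2)
```

```text
5695 [149. 153. 322. 325.] along [-51.32104155 -49.82595052  56.02714251  56.65605062] across [-12.96429188  13.09541817] z 0.1657923873604184
159 51.59588183961986 0.1822297648553091 0.16552520316618036
171 45.457404826120275 0.05179006599573675 0.16579362226025302
183 39.03666006510585 -0.07223304771891953 0.16553925218481164
195 32.54573305464958 0.043564408356958496 0.16564044603027925
207 25.960264378064412 -0.35779670160105104 0.1658825543006329
219 19.04675623890612 -0.5028144362521861 0.16571830169616036
231 11.557959939660032 -0.10961841785322919 0.16476988358617461
172 [0.59001357 0.14835452 0.1647761 ] 44.66180010879748
322 [0.51831578 0.08969328 0.16578902] -47.959003279733885
300 [33 20 17] 0.16749652377140323
305 [34 27 18] 0.1654714193760234
310 [33 21 20] 0.1662516738980763
315 [34 20 20] 0.16611527594962558
320 [183 186 165] 0.16632968516882576
325 [93 84 67] 0.16651532134389885
330 [96 71 24] 0.24897123024767637
335 [38 32 30] 0.2532617350562185
340 [27 28 29] 0.256498142452227
target (0.6423, 0.1946, 0.08, 128.2) shift [0.1156, 0.0996, -0.1014] turn [-0.0, -0.0003, -0.0188] closing now -50.7 q7 -0.66
```

>>> {"api": "move_arm", "payload": {"series": [[0.045,0.04,-0.03,0,0,-0.019],[0.09,0.08,-0.06,0,0,-0.019],[0.116,0.1,-0.09,0,0,-0.019],[0.116,0.1,-0.1,0,0,-0.019],[0.116,0.1,-0.1,0,0,-0.019]]}}

```text
clock: 22.3
position: [0.6422, 0.195, 0.0797]
ee_rot: [2.968, 1.028, -0.004]
force: [0.2, 0.3, -0.5]
width: 0.212
gripper_force: 26.1
```

```bash
python3 -c "
from h import *
get_image('wrist');print(readout.observe()['force']);go(.6427,.1949,.0287,128.2)"
```

```text
[ 0.40776458 -1.0101501  -1.02601204]
target (0.6427, 0.1949, 0.0287, 128.2) shift [0.0002, 0.0005, -0.0698] turn [0.0011, -0.0009, 0.0006] closing now -51.8 q7 -0.72
```

>>> {"api": "move_arm", "payload": {"series": [[0,0,-0.03,0,0,0],[0,0,-0.05,0,0,0],[0,0,-0.06,0,0,0],[0,0,-0.066,0,0,0],[0,0,-0.069,0,0,0]]}}

```text
clock: 22.85
position: [0.6432, 0.1966, 0.0293]
ee_rot: [2.968, 1.03, 0.0]
force: [-0.1, 0.4, -0.5]
width: 0.211
gripper_force: 26.1
```

Run:
```python
from h import *
get_image('wrist'); s=readout.observe(); print(s['position'],s['force'])
im,d,W=cloud('wrist'); t=np.array([.6207,.2221]); a=np.radians(38.2)
cv2.imwrite('pics/w8.png',im[...,::-1])
go(.6427,.1949,.0280,128.2)
```

```text
[0.64323375 0.19672051 0.02915973] [ 0.15266915 -1.08122003 -1.54532167]
target (0.6427, 0.1949, 0.028, 128.2) shift [-0.0009, -0.0025, -0.0019] turn [0.0001, 0.0003, -0.0015] closing now -51.7 q7 -0.68
```

View pics/w8.png

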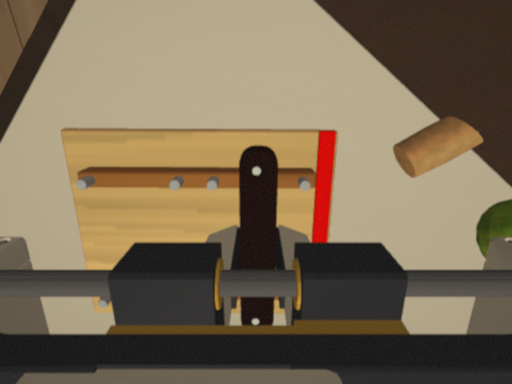

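The corkscrew (258,235) sits midway between the pegs at columns 212 and 304. Lowering it the last millimetre and letting go.

>>> {"api": "move_arm", "payload": {"series": [[-0.001,-0.002,-0.001,0,0,0],[-0.001,-0.002,-0.0025,0,0,0],[-0.001,-0.002,-0.0025,0,0,0]]}}

```text
clock: 23.25
position: [0.6428, 0.1951, 0.0284]
ee_rot: [-2.968, -1.03, -0.001]
force: [-2.2, -0.3, 6.5]
width: 0.213
gripper_force: 25.8
```

>>> {"api": "move_arm", "payload": {"series": [[0,0,0,0,0,0],[0,0,0,0,0,0],[0,0,0,0,0,0],[0,0,0.03,0,0,0],[0,0,0.08,0,0,0]], "claw": -0.1}}

```text
clock: 23.75
position: [0.6406, 0.1952, 0.0855]
ee_rot: [2.968, 1.03, -0.007]
force: [0.9, 0.3, 1.0]
width: 0.452
gripper_force: 0.0
```

>>> {"api": "move_arm", "payload": {"series": [[0,0,0.05,0,0,0],[-0.04,-0.01,0.1,0,0,0.13],[-0.1,-0.02,0.13,0,0,0.27],[-0.15,-0.02,0.13,0,0,0.41],[-0.2,-0.01,0.13,0,0,0.55]], "claw": 0}}

```text
clock: 24.25
position: [0.4915, 0.1867, 0.1855]
ee_rot: [2.549, 1.836, 0.003]
force: [-0.3, 1.4, 0.4]
width: 0.499
gripper_force: 0.0
```

Run:
```python
from h import *
get_image('wrist');get_image('wrist')
s=readout.observe();print(s['joints'].round(2))
go(.402,.190,.13,83.5)
```

```text
[-1.1   0.39  0.85  1.92 -0.36  0.99 -0.4 ]
target (0.402, 0.19, 0.13, 83.5) shift [-0.1141, 0.0014, -0.0726] turn [-0.0048, -0.0018, -1.3037] closing now -18.3 q7 -0.4
```

>>> {"api": "move_arm", "payload": {"series": [[-0.04,0,0,0,0,-0.14],[-0.08,0,0,0,0,-0.28],[-0.114,0,-0.01,0,0,-0.42],[-0.114,0,-0.03,0,0,-0.56],[-0.114,0,-0.06,0,0,-0.7]]}}

```text
clock: 24.85
position: [0.4072, 0.189, 0.1401]
ee_rot: [-3.039, -0.786, -0.004]
force: [0.1, 0.9, -0.1]
width: 0.501
gripper_force: 0.0
```

>>> {"api": "move_arm", "payload": {"series": [[0,0,0,0,0,-0.14],[0,0,0,0,0,-0.28],[0,0,0,0,0,-0.42],[0,0,0,0,0,-0.56],[0,0,0,0,0,-0.6]]}}

```text
clock: 25.35
position: [0.4074, 0.1879, 0.1397]
ee_rot: [3.135, -0.193, 0.001]
force: [-0.5, -0.6, -0.7]
width: 0.496
gripper_force: 0.0
```

```bash
cat > peel.py <<'E'
from h import *
import sys
get_image('wrist');get_image('wrist')
s=readout.observe();print(s['joints'].round(2))
im,d,W=cloud('wrist'); cv2.imwrite(sys.argv[1],im[...,::-1]); np.savez('pics/wp',im=im,W=W)
m=(W[...,2]>.0075)&(W[...,2]<.03)&(np.abs(W[...,1]-.19)<.045)&(W[...,0]>.3)&(W[...,0]<.5)
k,l,st,_=cv2.connectedComponentsWithStats(m.astype(np.uint8)); i=1+st[1:,4].argmax(); q=W[l==i]
r=cv2.minAreaRect((q[:,:2]*1000).astype(np.float32)); print(len(q),r)
E
python3 peel.py pics/w9.png; python3 -c "
from h import *
go(.402,.190,.13,83.5)"
```

```text
[-1.44  0.48  1.24  2.15 -0.59  0.91 -1.54]
2843 ((410.21533203125, 190.89871215820312), (24.281034469604492, 160.50186157226562), 83.79978942871094)
target (0.402, 0.19, 0.13, 83.5) shift [-0.007, 0.0029, -0.013] turn [0.0005, 0.0005, 0.0027] closing now -96.7 q7 -1.54
```

View pics/w9.png

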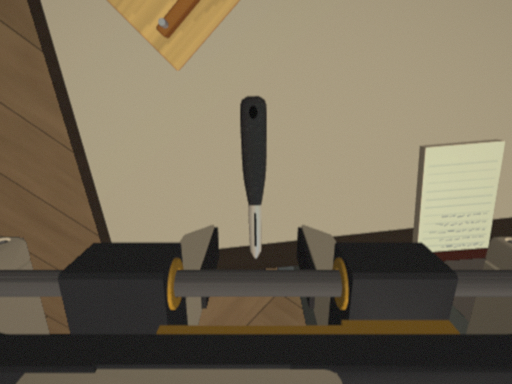

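The peeler runs from its handle end at (254,98) to its blade tip at (257,258), lined up with the gripper.

>>> {"api": "move_arm", "payload": {"series": [[0.008,0.003,-0.05,0,0,0.008],[0.008,0.003,-0.1,0,0,0.008],[0.008,0.003,-0.15,0,0,0.008],[0.008,0.003,-0.17,0,0,0.008],[0.008,0.003,-0.176,0,0,0.008]]}}

```text
clock: 26.0
position: [0.4124, 0.1895, 0.0064]
ee_rot: [3.136, -0.17, -0.003]
force: [0.2, -0.7, 0.1]
width: 0.501
gripper_force: 0.0
```

```bash
python3 -c "
from h import *
get_image('wrist');get_image('wrist');s=readout.observe();print(s['force'],s['joints'].round(2));go(.413,.1902,.007,83.8)
z=np.load('pics/wp.npz');W=z['W']
for r in (97,100,200,210,240,250,255,258): print(r,W[r,255 if r<230 else 257].round(4))"
```

```text
[-0.01438716 -0.75705859  0.01703056] [-1.17  0.67  0.89  2.24 -0.91  0.65 -1.29]
target (0.413, 0.1902, 0.007, 83.8) shift [-0.0002, 0.0004, -0.001] turn [0.0002, -0.0002, 0.0002] closing now -96.2 q7 -1.29
97 [0.4888 0.1801 0.018 ]
100 [0.4863 0.1804 0.0203]
200 [0.391  0.192  0.0147]
210 [0.3782 0.1936 0.0091]
240 [0.343  0.1957 0.0072]
250 [0.331  0.1971 0.0069]
255 [0.3243 0.1979 0.0059]
258 [ 0.3165  0.1989 -0.0012]
```

>>> {"api": "move_arm", "payload": {"series": [[0,0,0,0,0,0],[0,0,0,0,0,0],[0,0,0,0,0,0],[0,0,0,0,0,0],[0,0,0,0,0,0]], "claw": -1}}

```text
clock: 26.6
position: [0.4133, 0.1905, 0.0083]
ee_rot: [-3.136, 0.17, -0.001]
force: [-1.4, 0.4, 8.5]
width: 0.267
gripper_force: 25.0
```

>>> {"api": "move_arm", "payload": {"series": [[0,0,0.03,0,0,0],[0,0,0.09,0,0,0],[0,0,0.15,0,0,0.05],[0.04,0.01,0.16,0,0,0.17],[0.08,0.02,0.16,0,0,0.3]]}}

```text
clock: 27.1
position: [0.4737, 0.2073, 0.1299]
ee_rot: [-3.121, -0.335, -0.004]
force: [0.5, 1.4, -0.7]
width: 0.27
gripper_force: 25.0
```

>>> {"api": "move_arm", "payload": {"series": [[0.03,0.01,0,0,0,0.12],[0.06,0.02,0,0,0,0.25],[0.09,0.03,0,0,0,0.38],[0.09,0.03,0,0,0,0.43],[0.09,0.03,0,0,0,0.43]]}}

```text
clock: 27.6
position: [0.5407, 0.2274, 0.1277]
ee_rot: [2.974, 1.012, -0.0]
force: [-0.2, -0.1, -1.2]
width: 0.271
gripper_force: 25.0
```

Run:
```python
from h import *
get_image('wrist');get_image('wrist')
s=readout.observe();print(s['position'],s['force'],s['gripper_force'],s['width'],s['joints'].round(2))
go(.6054,.2545,.08,128.2)
im,d,W=cloud('wrist'); cv2.imwrite('pics/w10.png',im[...,::-1])
t=s['position'][:2]; a=np.radians(38.2); ex=np.array([np.cos(a),np.sin(a)]); ey=np.array([-np.sin(a),np.cos(a)])
z0=s['position'][2]
m=(W[...,2]>z0-.025)&(W[...,2]<z0+.03)&(np.abs((W[...,:2]-t)@ey)<.03)
for r in range(60,360,15):
    g=m[r]&(np.abs(np.arange(512)-256)<40)
    if g.sum(): w=W[r][g]; print(r,g.sum(),((w[:,:2]-t)@ex).mean()*1000,((w[:,:2]-t)@ey).mean()*1000,w[:,2].mean())
```

```text
[0.53989196 0.22737083 0.12766988] [ 0.73864269 -0.43216817 -0.97812887] 24.998799562454224 0.2689370452980968 [-1.05  0.59  0.85  1.83 -0.53  0.96 -0.89]
target (0.6054, 0.2545, 0.08, 128.2) shift [0.0873, 0.0362, -0.0636] turn [0.0001, -0.0006, 0.0124] closing now -52.5 q7 -0.89
120 47 70.90292729277907 -1.294679807643913 0.13864846682176687
135 48 63.81160994163503 -1.2545593210458041 0.13891350369014488
150 48 56.429333604880945 -1.0959990529592836 0.13857250868871343
165 48 48.882055136659275 -1.2583723107778406 0.1386752775428363
180 46 41.09956365703572 -1.1545502742685803 0.138727475532857
195 45 32.99738750677016 -0.7795146206955732 0.13853109877984307
210 44 24.641778560457237 -0.9358954408756835 0.13842299273917244
225 48 15.416600736378044 -0.8109537136319778 0.1369947399873785
240 77 8.494525151544966 0.060882519327929346 0.14099606025461944
255 46 -1.625675081340921 -0.5975301872268017 0.13906698265031775
300 22 -39.92696818651628 -0.11063609654303747 0.12743441044462783
315 21 -51.74545371804216 0.005838292141073518 0.12684892452784075
```

View pics/w10.png

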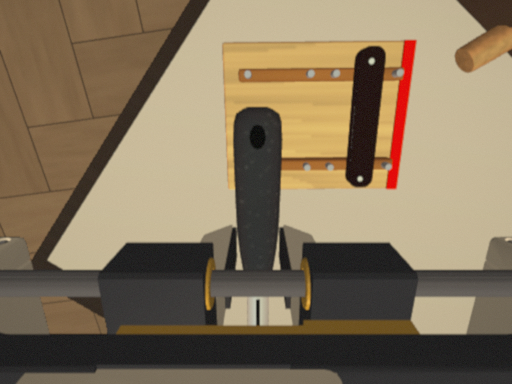

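The corkscrew lies across both bars in the slot next to the red edge (365,120). The peeler is held straight and level, with its handle end at (258,108).

>>> {"api": "move_arm", "payload": {"series": [[0.04,0.016,-0.02,0,0,0.012],[0.08,0.033,-0.04,0,0,0.012],[0.087,0.036,-0.063,0,0,0.012],[0.087,0.036,-0.063,0,0,0.012],[0.087,0.036,-0.063,0,0,0.012]]}}

```text
clock: 28.25
position: [0.6045, 0.2538, 0.0803]
ee_rot: [2.968, 1.029, -0.003]
force: [0.6, 0.2, -0.3]
width: 0.268
gripper_force: 25.0
```

>>> {"api": "move_arm", "payload": {"series": [[0,0,-0.03,0,0,0],[0,0,-0.05,0,0,0],[0,0,-0.056,0,0,0],[0,0,-0.06,0,0,0],[0,0,-0.062,0,0,0]]}}

```text
clock: 28.75
position: [0.6058, 0.2546, 0.0344]
ee_rot: [2.968, 1.03, 0.001]
force: [-0.3, -0.6, -0.2]
width: 0.267
gripper_force: 25.0
```

Run:
```python
from h import *
get_image('wrist'); s=readout.observe(); print(s['position'],s['force'])
go(.6054,.2545,.0285,128.2)
im,d,W=cloud('wrist'); cv2.imwrite('pics/w11.png',im[...,::-1])
```

```text
[0.60583778 0.25464059 0.03433307] [-0.55009989 -0.65477555  0.09793588]
target (0.6054, 0.2545, 0.0285, 128.2) shift [-0.0006, -0.0002, -0.0078] turn [-0.0002, 0.0004, -0.0015] closing now -51.7 q7 -0.82
```

View pics/w11.png

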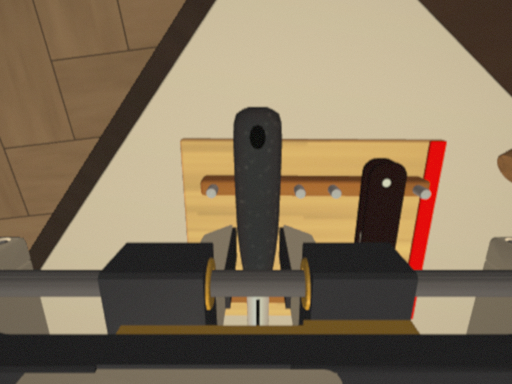

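The peeler (257,185) is centred between the pegs at columns 210 and 300.

>>> {"api": "move_arm", "payload": {"series": [[-0.001,0,-0.004,0,0,0],[-0.001,0,-0.007,0,0,0],[-0.001,0,-0.008,0,0,0],[-0.001,0,-0.008,0,0,0]]}}

```text
clock: 29.25
position: [0.605, 0.2547, 0.0285]
ee_rot: [-2.967, -1.03, -0.0]
force: [-2.4, -0.3, 5.6]
width: 0.271
gripper_force: 25.0
```

>>> {"api": "move_arm", "payload": {"series": [[0,0,0,0,0,0],[0,0,0,0,0,0],[0,0,0,0,0,0],[0,0,0.03,0,0,0],[0,0,0.08,0,0,0]], "claw": -0.1}}

```text
clock: 29.75
position: [0.6031, 0.2542, 0.0863]
ee_rot: [2.967, 1.03, -0.008]
force: [0.5, 1.5, -0.6]
width: 0.452
gripper_force: 0.0
```

>>> {"api": "move_arm", "payload": {"series": [[0,0,0.06,0,0,0],[0,0,0.12,0,0,0],[-0.05,-0.04,0.16,0,0,0],[-0.1,-0.08,0.18,0,0,0],[-0.15,-0.12,0.18,0,0,0]]}}

```text
clock: 30.25
position: [0.4963, 0.1664, 0.2244]
ee_rot: [-2.968, -1.031, -0.005]
force: [-0.4, 0.6, 1.3]
width: 0.455
gripper_force: 0.0
```

```bash
python3 rest.py pics/w12.png | head -6
python3 - <<'E'
from h import *
im,d,W=cloud('top'); cv2.imwrite('pics/top2.png',cv2.resize(im[120:290,100:400,::-1],(780,442),interpolation=cv2.INTER_CUBIC))
from seg2 import rects; rects(im,W,'top')
z=np.load('pics/wr.npz'); W=z['W']; V=z['im'].max(-1); p=W[...,:2]-np.array([.6207,.2221]); a=np.radians(38.2)
u=p@np.array([np.cos(a),np.sin(a)])*1000; v=p@np.array([-np.sin(a),np.cos(a)])*1000
for c in (-35,35):
    m=(np.abs(v-c)<21)&(np.abs(u)<100)&(W[...,2]>.03)&(W[...,2]<.05)
    q=np.c_[u[m],v[m]].astype(np.float32); print(c,len(q),cv2.minAreaRect(q),np.percentile(W[m][:,2],[5,50,95]),np.percentile(q,[.5,99.5],axis=0).round(1).tolist())
E
```

```text
[0.49055816 0.16231643 0.22237312] 0.0 0.4500411679278213
plate 11080 ((601.0724487304688, 207.2176055908203), (121.97880554199219, 163.64710998535156), 37.67137908935547)
bars {-70: 34, -66: 24, -62: 31, -58: 37, -54: 36, -50: 33, -46: 22, -42: 295, -38: 285, -34: 200, -30: 24, -26: 20, -22: 10, -18: 5, -14: 3, -10: 6, -6: 3, -2: 4, 2: 7, 6: 7, 10: 1, 14: 4, 18: 8, 22: 5, 26: 5, 30: 6, 34: 48, 38: 0, 42: 0, 46: 0, 50: 0, 54: 0, 58: 0, 62: 0, 66: 0}
ext u [-75.00490513  35.42781531] v [-80.97885035  80.09161703] [array([-75. , -27.6]), array([ 3.9, 34.8])]
pegs (array([[-64.,  32.],
       [-48.,  32.],
top red 113 mean [0.6646 0.1628 0.0118] z [0.008 0.011 0.016] rect [664.1 162.2] [130.4   8. ] 38.3
top red 262 mean [ 0.5989 -0.2169  0.1332] z [0.13  0.133 0.137] rect [ 598.5 -217.1] [46.9 45.9] 66.9
top yellow 247 mean [ 0.7274 -0.0505  0.0491] z [0.036 0.05  0.06 ] rect [728.2 -49.8] [75.5 42.1] 88.0
top raised 374 mean [ 0.7282 -0.053   0.051 ] z [0.035 0.053 0.062] rect [727.7 -51.2] [78.4 43.2] 88.2
top raised 158 mean [0.7328 0.0707 0.0376] z [0.027 0.039 0.046] rect [733.4  
[... 301 characters left out ...]
9.7 151.2] [21.6 23.8] 68.8
top raised 1063 mean [0.6397 0.2166 0.0251] z [0.01  0.025 0.041] rect [635.4 212.4] [129.4 148.5] 28.1
top raised 779 mean [ 0.5902 -0.2112  0.0811] z [0.011 0.11  0.14 ] rect [ 590.2 -211.3] [89.6 73.3] 49.9
top raised 1022 mean [ 0.3659 -0.012   0.0145] z [0.011 0.014 0.018] rect [364.7 -12.8] [ 74.6 110. ] 89.0
-35 1717 ((-12.698129653930664, -35.282615661621094), (20.139375686645508, 83.4202651977539), 89.46388244628906) [0.03694887 0.0383596  0.03959244] [[-54.3, -45.2], [28.5, -25.4]]
35 1137 ((-16.81927490234375, 34.511104583740234), (92.95257568359375, 23.384729385375977), 0.644686758518219) [0.03256815 0.03806826 0.04077891] [[-46.8, 23.3], [28.9, 46.4]]
```

View pics/w12.png

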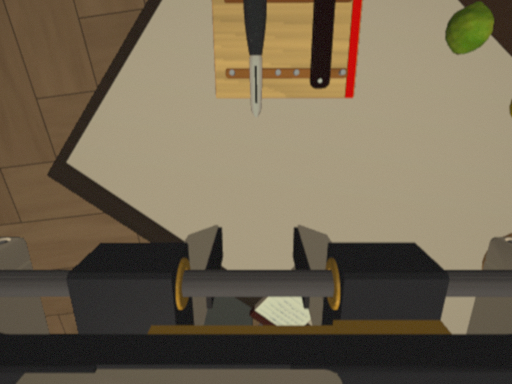

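View pics/top2.png

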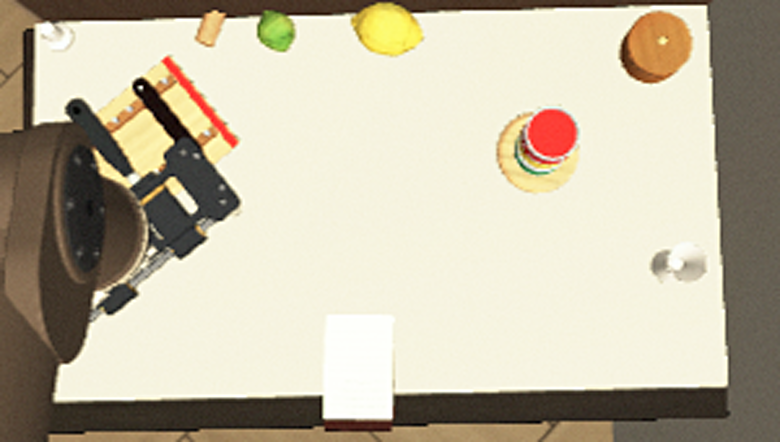

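The wrist view shows the peeler (256,60) and corkscrew (322,45) each straight in its slot. The top view shows the stack standing at (550,140), with the pad, jigger and cellar where they were.

Run:
```python
from h import *
z=np.load('pics/wr.npz'); W=z['W']; p=W[...,:2]-np.array([.6207,.2221]); a=np.radians(38.2)
u=p@np.array([np.cos(a),np.sin(a)])*1000
for r in range(104,120,2): print(r,u[r,256].round(1),W[r,256,2].round(4))
im,d,W=cloud('top'); p=W[...,:2]-np.array([.619,.2203])
u=p@np.array([np.cos(a),np.sin(a)])*1000; v=p@np.array([-np.sin(a),np.cos(a)])*1000
for c in (-35,35):
    m=(np.abs(v-c)<21)&(u>46)&(u<110)&(W[...,2]>.03)&(W[...,2]<.05); print(c,np.percentile(u[m],[95,99,100]))
```

```text
104 -70.9 0.0267
106 -73.1 0.0277
108 -75.2 0.0283
110 -77.5 0.0273
112 -79.7 0.026
114 -81.9 0.0268
116 -84.2 0.0266
118 -88.0 0.0044
-35 [54.09765678 55.7333785  56.14230893]
35 [79.83998678 81.34425909 81.94332613]
```

```bash
python3 -c "
from h import *
print(ticket.sign_off())"
```

```text
the job is handed in; nothing more can be done
None
```

The job is handed in after about 31 s on the robot's clock: the tins are stacked green, yellow, red on the stand, the corkscrew is in the slot by the red edge with the peeler in the other, both centred to within about 1 mm, the pad, jigger and salt cellar were left untouched, and the gripper holds nothing; sign-off returned no verdict.

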